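# Clip the spare battery into its charging dock

## Task

Secure the flat battery pack in the charging dock for the drive: swing the steel spring clip up until it stays open, lay the pack flat on the dock's bed and slide it nose first beneath the clip and hood until it meets the end stop, press it firmly home there for a moment, then bring the clip down onto the pack and let go. Be gentle: never ram, drop or press the pack hard into the dock, keep hold of the clip so that it never snaps shut by itself, and leave the other things on the counter where they are.

Things in the scene. Friction and masses are not known exactly. Their poses are not given: they have to be found in the camera images.
- dock: fixed grey and white charging dock. x is the direction in which the pack is slid in, z up; origin on the counter, on the centreline. Bed plate from x=-140 to x=110, 110 wide, its top 12 above the counter. Two rails stand on the bed and a hood spans their far ends; the clip's small steel spring strut stands at the +y side by the hinge. Sizes in mm
- dock_mouth (a point): where the straight rails begin, on the bed's surface (dock x=0, z=12). The rails' inner faces are 74 apart (outer 98), tops at z=26; they run from here to x=100. From here back to x=-29 they flare outward to a mouth about 90 wide. The hood (underside z=33, top z=41) spans x=60 to 100: the pack must be slid in under it. mm
- dock_home (a point): where the lower middle of the pack's nose must come to lie: on the bed's surface (dock x=90, z=12 mm), at the foot of the end stop; axes as the dock's
- end_stop: fixed rubber-faced block under the hood, 10 thick, 74 wide, 21 high (mm), whose face stops the pack's nose; origin at the dock_home point
- dock_hinge (a point): the clip's hinge axis, at dock x=82, z=52 mm, on the centreline; the axis runs along the dock's y
- clip_bar (a point): centre of the steel clip's grip bar: round, 14 thick, 40 long along the dock's y, 68 mm out from the hinge (towards dock -x) and 12 above the clip's strip; at joint 0 it lies at dock x=14, z=64 mm. Pinch it from above across its two ends (40 mm grasp along y): it then turns between the pads as the clip swings. Below its ends 34 mm of free room down to the pack's top
- clip_foot (a point): round foot under the clip's end that presses on the pack: a bar of radius 4, 34 long along y; this point is its middle, 55 out from the hinge and 26 below the clip's 30 mm wide strip (at joint 0: dock x=27, z=26 mm)
- clip (a joint): angle of the spring clip (rad): 0 down with no pack under it, about 0.14 with its foot resting on the pack, 1.45 at its open stop. Positive lifts the bar up and over towards dock +x. The spring is over-centre: below 0.70 it pulls the clip down (about 8 N at the bar when down, fading to none at 0.70); above 0.70 it pulls it open and it stays at 1.45
- battery: flat grey battery pack, loose, about 0.2 to 0.3 kg: plate 150 (x) x 70 (y) x 18 (z), with a grip rib on top near the tail; x points to the nose (brass contacts), z up; origin at the centre of the underside. Lies flat on the counter at the start. mm
- battery_nose (a point): lower middle of the nose face, 75 mm along x from the pack's origin; axes as the pack's
- battery_grip (a point): middle of the grip rib, 16 mm above the plate's top, 34 mm above the underside and 45 mm behind the pack's origin. The rib is 40 long (x), 14 wide (y), its top 42 mm above the underside; pinch it across y
- kit_box: bystander, leave alone: closed blue dressing box 160 x 80 x 45 mm; origin at the centre of its underside
- oximeter: bystander, leave alone: finger clip oximeter, 62 x 34 x 29 mm; origin at the centre of its underside
- tape: bystander, leave alone: roll of tape lying flat, 84 across, 25 high mm; origin at the centre of its underside
- saline: bystander, leave alone: bottle, 60 across, 150 high mm; origin at the centre of its underside
- jar: bystander, leave alone: brown jar, 64 across, 75 high mm; origin at the centre of its underside
- dish: bystander, leave alone: steel bowl, 120 across, 45 high mm; origin at the centre of its underside
- penlight: bystander, leave alone: penlight 140 long, 17 thick, lying along its y mm; origin at the centre of its underside
- handheld: bystander, leave alone: white handheld monitor lying on its back, 100 x 170 x 28 mm; origin at the centre of its underside
Mind the look-alikes: they are no part of the job. Leave any red look-alike of the battery alone.

How it is judged:
By the outcome, as a careful person would: the job done as asked, in the order asked, and still so for the second after the job is handed in, with the robot touching nothing.
It also fails if it takes over 69 s, if anything falls off the work surface, if the arm or the gripper's body presses on something with over 40 N, if the wrist force passes 120 N, or if a joint passes its speed limit or range.

## Robot

A 7-joint arm with a two-finger parallel gripper is mounted at the origin on the work surface. World frame = base frame: x ahead of the robot, y to its left, z up, the work surface at z = 0. Lengths are in m, angles in rad, forces in N, time in s.
With the tool pointing down it reaches from about 0.4 to 0.85 m from the base axis. Payload 4.5 kg.
Tool frame: the origin (TCP) lies midway between the tips of the shut fingers; the grasp point (between the pads) lies 19 mm behind it; z points along the fingers, y is the direction in which the jaws open and shut (so a half turn about z gives the same grasp; the last joint's range is limited). The gripper opens to 88 mm and grips with 3 to 60 N. Pads are 18 mm wide; open, the fingers measure 123 mm over their backs; the gripper's body (75 mm by 187 mm) begins 45 mm behind the grasp point.
Start: joints at [-1.151, 0.689, -0.195, 1.565, 0.157, 0.902, -0.215], TCP at [0.235, 0.579, 0.201] pointing down, gripper open.
Joint ranges: [-3.01, 3.01], [-0.46, 2.08], [-1.47, 1.51], [0.13, 2.56], [-1, 4.14], [0.04, 2.09], [-2.66, 2.66]. Speed limits (rad/s): [2.57, 2.57, 3.14, 3.14, 3.14, 3.14, 3.14].

## Interface

Orientations are given as a unit quaternion [x, y, z, w].
In Python, from plant import r gives the robot as it stands. The module is installed in compiled form; this text tells all that it offers.
- The arm moves only by the tool carry_out, never from a script. Its argument "commands" is a list of rows, each a list of 6 numbers: the shift along the tool's x, y, z in m, then the turn, a rotation vector about the tool's x, y, z in degrees. In form: [[dx, dy, dz, wx, wy, wz], ...]. A call has 1 to 12 rows; each row is the pose to reach, as a shift and turn from the pose commanded when the call began, along the tool's axes at that moment; what a row does not reach only later rows make up. A row lasts 1/10 s, in which the tool goes at most 50 mm and 8.59 degrees, less where a joint would pass 70% of its speed; a pose out of reach is approached as far as the arm can. A call with a gripper value outside its range is refused whole. "fingers" is the closure in counts, from 0 (fully open) to 255 (shut), set as the call begins (left out, the last holds). The fingers move at their own pace and stop on an object; "grip_force" is the grip in N (left out, the last holds). Time passes only in rows, so rows that repeat a pose let the fingers close. It gives the time, the measured TCP pose, the force and the opening at its end, in the units of the state.
- r.get_state(): the state, without advancing time (a new reading comes with each control period).
- r.snapshot(name): name is "scene" or "side" or "wrist"; returns a dict with "img" (384x512x3 uint8, blue, green, red), "intrinsics" (3x3 intrinsics, pixels), "extrinsics" (4x4, takes a point from camera to world coordinates); the wrist camera has in their place "tool_from_camera" (4x4, takes a point from camera to tool coordinates, whose origin is the TCP and whose axes are the flange's). Camera axes: x right, y down, z forward; pixel columns grow to the right and rows downward; lengths in m; the calibration is good to about 2 mm. The wrist camera is an equidistant fisheye: a pixel r from the principal point sees the ray r / f radians off the axis. A picture is of the moment at which its call begins: read the wrist's pose just before it. There is no depth.
- r.finish_job(): hands the job in, once; it reports no verdict.
Trained networks look in a picture, given as the dict that the camera call returned (one of the last four; its "shot" number tells which), for a name from the list of things; names that differ only in an ending like _2 or _b are one class to them, and where a whole thing is asked for, a point or a joint stands for the part that bears it (a point fixed in the world has none). Each returns a list of dicts, best first, with "p" (0 to 1); they miss things now and then, are a little off and sometimes report something else, mostly with a low value. They report only what shows in the picture. A call takes as long as a camera call. They do not tell look-alikes from the thing itself.
- r.spot_in(picture, label): "xyz" ([x, y, z] in m, in world coordinates, good to about 4 mm: the middle of the surface that is visible of it).
- r.spot_point(picture, label): "xyz" ([x, y, z] in m, in world coordinates, good to about 4 mm: a listed point, or the origin of a listed thing).
The state is a dict: "clock": time; "q": joint angles; "qd": joint speeds; "joint_torque": joint torques, N m; "tool_pos": TCP position; "eef_rot": TCP orientation; "contact_force": force on the tool from outside, world axes, zero at the start; "moment": the same for the moment, N m; "opening": opening from 0.0 (shut) to 1.0 (fully open).
Only numpy, scipy, OpenCV 4.12 (cv2) and the standard library are available. Lean on these libraries where they do the work, as an engineer would, in place of code of your own. Each camera call takes 0.05 s, during which the arm holds its last target.

## Working session

There is one attempt and no reset: what is moved stays moved. The work goes in short steps, Python scripts to look and compute and a tool call to move; the robot and the scene stay as the last step left them, time stands still between calls to the robot, and variables do not carry over. Pictures are saved under pics/ and viewed, and the job is handed in when it is done.

Besides the shell and the picture viewer there is one more tool, called after ">>>" as name(argument=value, ...), one argument or row to a line, values as JSON. carry_out: Moves the arm, as the interface text tells. Its arguments: {"type":"object","properties":{"commands":{"type":"array","items":{"type":"array","items":{"type":"number"}}},"fingers":{"type":"number"},"grip_force":{"type":"number"}},"required":["commands"]}

```bash
mkdir -p pics; ls; cat > look.py <<'E'
from plant import r
import cv2, numpy as np, json
E
python3 - <<'E'
from look import *
s=r.get_state(); print({k:np.round(v,3).tolist() for k,v in s.items()})
for n in ["scene","side","wrist"]:
    p=r.snapshot(n); cv2.imwrite(f"pics/{n}0.png",p["img"])
    print(n,{k:np.round(v,3).tolist() for k,v in p.items() if k!="img"})
    for l in ["dock_mouth","dock_home","dock_hinge","clip_bar","clip_foot","battery","battery_nose","battery_grip"]:
        print(l,[(np.round(d["xyz"],3).tolist(),round(d["p"],2)) for d in r.spot_point(p,l)][:3])
E
```

```text
pics
{'clock': 0.0, 'q': [-1.151, 0.69, -0.195, 1.566, 0.157, 0.902, -0.215], 'qd': [0.0, -0.0, -0.0, -0.0, -0.0, 0.001, -0.001], 'joint_torque': [0.0, -52.757, -1.267, -15.343, -0.053, 0.007, 0.0], 'tool_pos': [0.235, 0.578, 0.2], 'eef_rot': [0.192, 0.981, -0.001, -0.0], 'contact_force': [-0.28, -0.124, -0.023], 'moment': [-0.01, 0.009, -0.068], 'opening': 1.0}
scene {'intrinsics': [[398.524, 0.0, 257.001], [0.0, 398.524, 189.997], [0.0, 0.0, 1.0]], 'extrinsics': [[-0.11, 0.543, -0.832, 1.715], [0.994, 0.051, -0.098, 0.125], [-0.011, -0.838, -0.546, 0.841], [0.0, 0.0, 0.0, 1.0]], 'shot': 1}
dock_mouth [([0.584, 0.047, 0.011], 0.89)]
dock_home [([0.671, 0.032, 0.009], 0.89)]
dock_hinge [([0.662, 0.033, 0.051], 0.68), ([0.594, 0.042, 0.061], 0.66), ([0.67, 0.033, 0.012], 0.29)]
clip_bar []
clip_foot [([0.608, 0.045, 0.025], 0.74), ([0.542, 0.296, -0.001], 0.2)]
battery [([0.492, -0.236, -0.001], 0.8), ([0.29, -0.215, 0.004], 0.69)]
battery_nose [([0.566, -0.259, -0.002], 0.84), ([0.231, -0.167, 0.003], 0.71)]
battery_grip [([0.446, -0.226, 0.035], 0.78), ([0.32, -0.243, 0.038], 0.7)]

[... 435 characters left out ...]
382, 0.023, 0.001], 0.27)]
clip_foot [([0.608, 0.043, 0.025], 0.47)]
battery [([0.29, -0.212, 0.002], 0.74), ([0.492, -0.236, -0.001], 0.61)]
battery_nose [([0.564, -0.259, 0.0], 0.81), ([0.232, -0.162, -0.002], 0.75), ([0.806, 0.052, 0.001], 0.23)]
battery_grip [([0.45, -0.222, 0.035], 0.77), ([0.326, -0.243, 0.034], 0.56)]
wrist {'intrinsics': [[297.319, 0.0, 257.883], [0.0, 297.319, 190.812], [0.0, 0.0, 1.0]], 'tool_from_camera': [[-0.001, -0.954, -0.3, 0.079], [1.0, -0.001, -0.001, 0.001], [0.001, -0.3, 0.954, -0.184], [0.0, 0.0, 0.0, 1.0]], 'shot': 3}
dock_mouth []
dock_home []
dock_hinge []
clip_bar []
clip_foot [([0.538, 0.29, -0.007], 0.42)]
battery []
battery_nose []
battery_grip []
```

View pics/scene0.png

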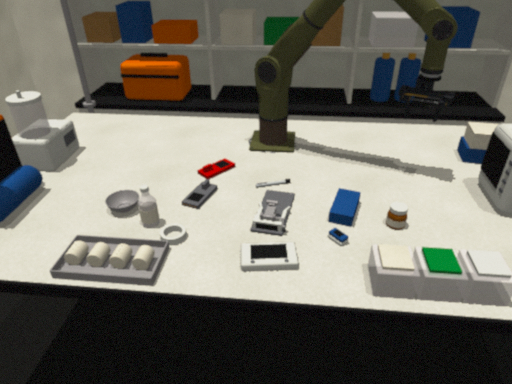

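View pics/side0.png

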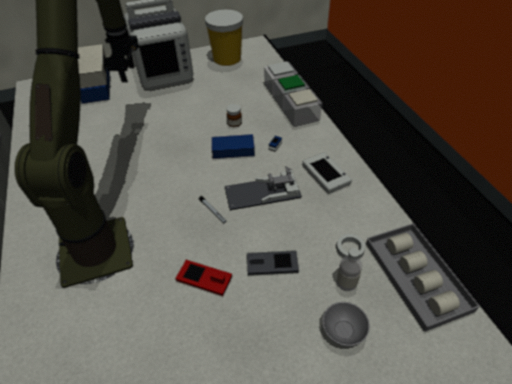

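The grey pack lies at about (277,262) in the side view with its nose to the right. The red look-alike is at (204,277). The dock is at (262,190), with its clip to the right and clear space around it.

```bash
cat >> look.py <<'E'
from scipy.spatial.transform import Rotation as R
def downrot(yawx):  # tool pointing down, tool x at world yaw (deg)
    a=np.radians(yawx/2); return R.from_quat([np.cos(a),np.sin(a),0,0])
def move(pos,yawx,s=None):
    s=s or r.get_state(); R0=R.from_quat(s["eef_rot"])
    d=R0.inv().apply(np.array(pos)-s["tool_pos"]); w=(R0.inv()*downrot(yawx)).as_rotvec(degrees=True)
    print("row mm/deg",np.round(d*1000,1),np.round(w,2)); return d,w
D={"dock_mouth":[0,0,12],"dock_home":[90,0,12],"dock_hinge":[82,0,52]}
def fit(obs): # list of (label/local mm, xyz)
    L=np.array([o[0] for o in obs])[:,:2]/1000; W=np.array([o[1] for o in obs])[:,:2]
    lc,wc=L.mean(0),W.mean(0); A=(L-lc);B=(W-wc)
    yaw=np.arctan2((A[:,0]*B[:,1]-A[:,1]*B[:,0]).sum(),(A*B).sum())
    c,s_=np.cos(yaw),np.sin(yaw); t=wc-np.array([[c,-s_],[s_,c]])@lc
    return t,np.degrees(yaw)
def proj(p,X,s=None):
    if "extrinsics" in p:
        E=p["extrinsics"]; x=E[:3,:3].T@(np.array(X)-E[:3,3]); K=p["intrinsics"]; u=K@x; return u[:2]/u[2]
    R0=R.from_quat(s["eef_rot"]).as_matrix(); x=R0.T@(np.array(X)-s["tool_pos"]); T=p["tool_from_camera"]
    x=T[:3,:3].T@(x-T[:3,3]); th=np.arctan2(np.hypot(x[0],x[1]),x[2]); n=x[:2]/np.hypot(x[0],x[1]); K=p["intrinsics"]
    return np.array([K[0,2]+K[0,0]*th*n[0],K[1,2]+K[1,1]*th*n[1]])
def ray(p,uv,s=None):
    K=p["intrinsics"]
    if "extrinsics" in p:
        E=p["extrinsics"]; d=E[:3,:3]@np.array([(uv[0]-K[0,2])/K[0,0],(uv[1]-K[1,2])/K[1,1],1]); return E[:3,3],d
    v=(np.array(uv)-K[:2,2])/K[0,0]; th=np.hypot(*v); d=np.r_[np.sin(th)*v/th,np.cos(th)]
    T=p["tool_from_camera"]; R0=R.from_quat(s["eef_rot"]).as_matrix()
    return R0@T[:3,3]+s["tool_pos"], R0@(T[:3,:3]@d)
def atz(p,uv,z,s=None):
    o,d=ray(p,uv,s); return o+d*(z-o[2])/d[2]
E
python3 - <<'E'
from look import *
obs=[([0,0,12],[.584,.047]),([0,0,12],[.581,.044]),([90,0,0],[.671,.032]),([90,0,0],[.67,.029]),([82,0],[.662,.033]),([82,0],[.658,.032]),([14,0],[.596,.045]),([27,0],[.608,.045]),([27,0],[.608,.043])]
obs=[(o[0][:2],o[1]) for o in obs]
print(fit(obs))
p=r.snapshot("scene"); 
for l in ["penlight","kit_box","oximeter","handheld","tape","saline"]: print(l,[(np.round(d["xyz"],3).tolist(),round(d["p"],2)) for d in r.spot_point(p,l)][:2])
# view above dock: standoff
move([0.56,0.048,0.20],170.0)
E
```

```text
(array([0.58141329, 0.04712295]), np.float64(-10.362207051258963))
penlight [([0.384, 0.024, -0.0], 0.5)]
kit_box [([0.539, 0.294, 0.001], 0.61), ([0.668, 0.033, 0.013], 0.5)]
oximeter [([0.702, 0.266, -0.0], 0.57)]
handheld [([0.584, 0.045, 0.013], 0.62), ([0.811, 0.049, -0.002], 0.61)]
tape [([0.737, -0.268, 0.0], 0.75)]
saline [([0.672, -0.371, -0.004], 0.77), ([0.594, 0.466, 0.003], 0.57)]
row mm/deg [-500.8 -369.8    0.6] [ 1.00e-02  0.00e+00 -1.21e+01]
```

>>> carry_out(
  commands=[
    [-0.04,-0.03,0,0,0,-1],
    [-0.08,-0.06,0,0,0,-2],
    [-0.12,-0.09,0,0,0,-3],
    [-0.16,-0.12,0,0,0,-4],
    [-0.2,-0.15,0,0,0,-5],
    [-0.24,-0.18,0,0,0,-6],
    [-0.28,-0.205,0,0,0,-7],
    [-0.32,-0.235,0,0,0,-8],
    [-0.36,-0.265,0,0,0,-9],
    [-0.4,-0.295,0,0,0,-10],
    [-0.44,-0.325,0,0,0,-11],
    [-0.475,-0.355,0,0,0,-12],
  ],
  fingers=0,
)

```text
clock: 2.9
tool_pos: [0.5431, 0.0691, 0.2008]
eef_rot: [0.088, 0.996, 0.0, 0.001]
contact_force: [-0.2, -0.3, -0.2]
opening: 1.001
```

>>> carry_out(
  commands=[
    [-0.01,-0.005,0,0,0,0],
    [-0.015,-0.005,0,0,0,0],
    [-0.015,-0.005,0,0,0,0],
  ],
)

```text
clock: 3.2
tool_pos: [0.5558, 0.0655, 0.2006]
eef_rot: [0.087, 0.996, 0.001, 0.0]
contact_force: [1.2, -0.0, -0.1]
opening: 1.001
```

```bash
python3 - <<'E'
from look import *
s=r.get_state(); print(s["clock"],s["tool_pos"],s["eef_rot"],s["qd"].max() if hasattr(s["qd"],'max') else s["qd"])
p=r.snapshot("wrist"); cv2.imwrite("pics/wrist1.png",p["img"])
im=p["img"].copy()
for l in ["dock_mouth","dock_home","dock_hinge","clip_bar","clip_foot","penlight"]:
    ds=r.spot_point(p,l); print(l,[(np.round(d["xyz"],4).tolist(),round(d["p"],2)) for d in ds][:3])
    if ds: cv2.circle(im,tuple(int(v) for v in proj(p,ds[0]["xyz"],s)),3,(0,0,255),1)
cv2.imwrite("pics/wrist1a.png",im)
E
```

```text
3.2 [0.55580132 0.06548897 0.20064856] [8.74977359e-02 9.96164410e-01 7.75924302e-04 1.14709331e-04] 0.028486005658168667
dock_mouth [([0.5845, 0.0412, 0.0146], 0.76)]
dock_home [([0.6698, 0.0323, 0.0148], 0.96)]
dock_hinge [([0.6634, 0.0364, 0.0536], 0.94)]
clip_bar [([0.5909, 0.0445, 0.064], 0.76), ([0.6095, 0.0423, 0.0239], 0.33)]
clip_foot [([0.6095, 0.0438, 0.0242], 0.88)]
penlight [([0.3851, 0.0279, -0.003], 0.88), ([0.5641, -0.2648, -0.0036], 0.7)]
```

View pics/wrist1a.png

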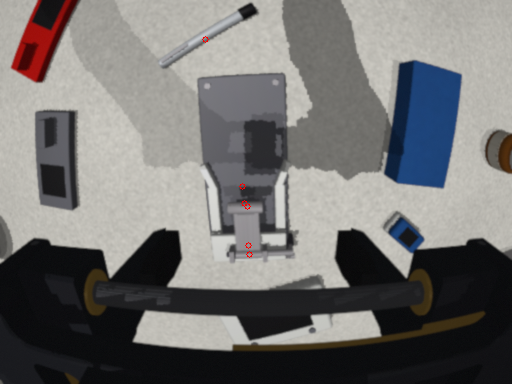

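The wrist view shows the whole dock. The bed's rear edge runs from (199,79) to (284,74), the rails flare from about y=165, and the bar is at (246,206). I'll refine the dock pose from the bed corners and edges.

```bash
python3 - <<'E'
from look import *
im=cv2.imread("pics/wrist1.png"); c=cv2.resize(im[55:275,185:305],None,fx=5,fy=5,interpolation=cv2.INTER_CUBIC)[:, :]
cv2.imwrite("pics/crop1.png",cv2.resize(c,(325,595)))
cv2.imwrite("pics/crop1b.png",cv2.resize(im[155:275,190:310],(600,600),interpolation=cv2.INTER_CUBIC))
cv2.imwrite("pics/crop1c.png",cv2.resize(im[60:140,185:305],(780,520),interpolation=cv2.INTER_CUBIC))
E
```

```text
(no output)
```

View pics/crop1b.png

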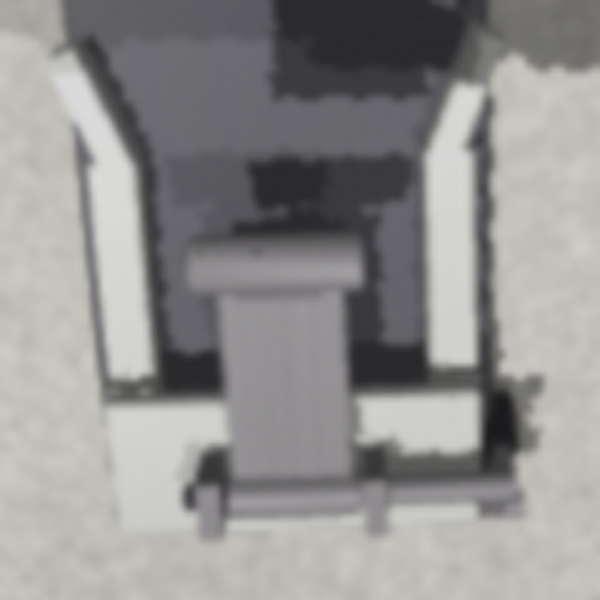

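View pics/crop1c.png

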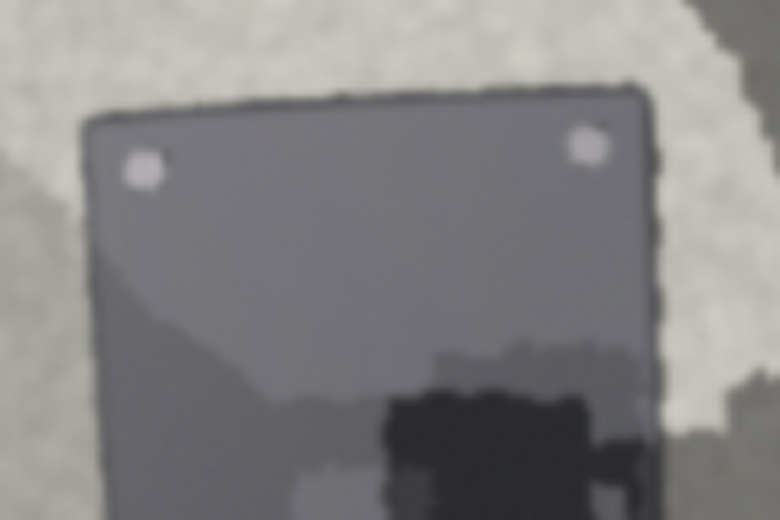

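```bash
python3 - <<'E'
from look import *
s=r.get_state(); p=r.snapshot("wrist")
F=[((198.1,78.8),(-140,-55,12)),((284.2,74.9),(-140,55,12)),((217,187.4),(0,-37,26)),((275.4,185),(0,37,26)),((208,188),(0,-49,26)),((284.6,185),(0,49,26)),((211.4,235.6),(60,-49,41)),((286,232.6),(60,49,41)),((214.4,260.6),(100,-49,41)),((245,207.4),(14,0,68))]
obs=[(l,atz(p,uv,l[2]/1000,s)) for uv,l in F]
for sel in [obs,obs[:6]]:
    t,y=fit(sel); print(t,y); c,q=np.cos(np.radians(y)),np.sin(np.radians(y))
    for l,w in sel: print(l,np.round((np.array([[c,q],[-q,c]])@(w[:2]-t))*1000-np.array(l[:2]),1))
for l in ["battery","battery_nose","battery_grip"]:
    print(l,[(np.round(d["xyz"],4).tolist(),round(d["p"],2)) for d in r.spot_point(p,l)][:3])
E
```

```text
[0.58076301 0.04595579] -7.5574918687842505
(-140, -55, 12) [1.7 1.4]
(-140, 55, 12) [ 3.  -1.8]
(0, -37, 26) [-0.3 -0.1]
(0, 37, 26) [-0.2 -0.1]
(0, -49, 26) [0.  0.2]
(0, 49, 26) [ 0.3 -0.5]
(60, -49, 41) [-0.1  1. ]
(60, 49, 41) [-0.6 -0.7]
(100, -49, 41) [-2.3  1. ]
(14, 0, 68) [-1.5 -0.4]
[0.58148412 0.04563584] -7.6474392946591
(-140, -55, 12) [1.1 1.4]
(-140, 55, 12) [ 2.1 -1.8]
(0, -37, 26) [-1.   0.1]
(0, 37, 26) [-1.   0.1]
(0, -49, 26) [-0.7  0.4]
(0, 49, 26) [-0.5 -0.2]
battery [([0.4921, -0.2323, 0.0017], 0.82), ([0.286, -0.2107, -0.0002], 0.61), ([0.6622, 0.0354, 0.0562], 0.57)]
battery_nose [([0.5672, -0.2626, -0.0022], 0.96), ([0.386, 0.0244, -0.002], 0.54)]
battery_grip [([0.4508, -0.2265, 0.0365], 0.9), ([0.3294, -0.2485, 0.0359], 0.56), ([0.5842, 0.043, -0.0002], 0.16)]
```

```bash
cat >> look.py <<'E'
DT=np.array([0.581,0.0458]); DY=-7.6
def dock(x,y,z): # mm
    c,q=np.cos(np.radians(DY)),np.sin(np.radians(DY)); v=np.array([[c,-q],[q,c]])@np.array([x,y])/1000+DT
    return np.r_[v,z/1000]
def indock(w):
    c,q=np.cos(np.radians(DY)),np.sin(np.radians(DY)); return np.r_[np.array([[c,q],[-q,c]])@(w[:2]-DT)*1000,w[2]*1000]
E
python3 - <<'E'
from look import *
move(dock(14,0,110),180+DY); move(dock(14,0,46),180+DY)
E
```

```text
row mm/deg [-42.3 -12.9  90.7] [ 0.    0.   -2.48]
row mm/deg [-42.3 -12.9 154.7] [ 0.    0.   -2.48]
```

>>> carry_out(
  commands=[
    [-0.02,-0.006,0.03,0,0,-1.2],
    [-0.042,-0.013,0.06,0,0,-2.5],
    [-0.042,-0.013,0.09,0,0,-2.5],
    [-0.042,-0.013,0.115,0,0,-2.5],
    [-0.042,-0.013,0.135,0,0,-2.5],
    [-0.042,-0.013,0.15,0,0,-2.5],
    [-0.042,-0.013,0.154,0,0,-2.5],
    [-0.042,-0.013,0.154,0,0,-2.5],
  ],
)

```text
clock: 4.55
tool_pos: [0.5946, 0.0438, 0.0465]
eef_rot: [0.066, 0.998, -0.0, -0.0]
contact_force: [0.5, 0.2, -0.5]
opening: 0.999
```

```bash
python3 - <<'E'
from look import *
s=r.get_state(); print(s["clock"],indock(s["tool_pos"]),s["eef_rot"]); move(dock(14,0,46),180+DY)
p=r.snapshot("wrist"); cv2.imwrite("pics/wrist2.png",cv2.resize(p["img"],(768,576)))
E
```

```text
4.55 [13.71193167 -0.19836425 46.4558584 ] [ 6.62799310e-02  9.97801047e-01 -9.33400598e-06 -2.01986141e-04]
row mm/deg [-0.3  0.2  0.5] [-0.   -0.02 -0.  ]
```

View pics/wrist2.png

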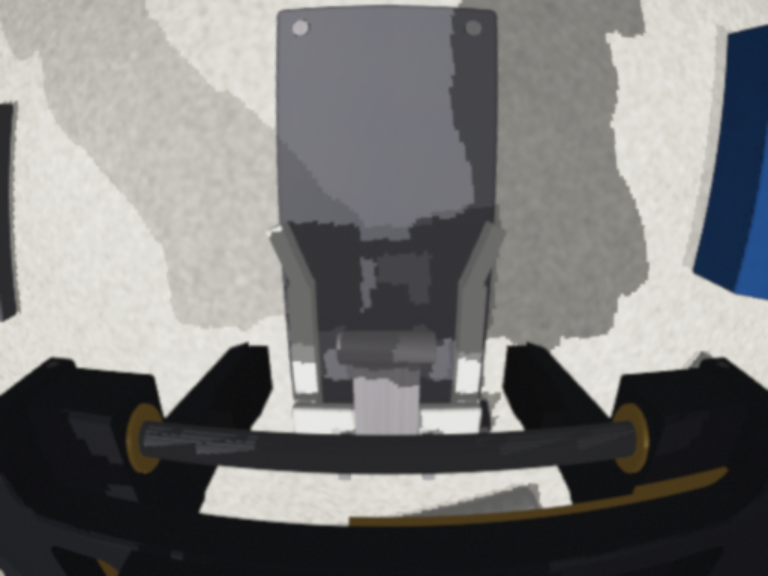

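>>> carry_out(
  commands=[
    [0,0,0.0005,0,0,0],
    [0,0,0.0005,0,0,0],
    [0,0,0.0005,0,0,0],
    [0,0,0.0005,0,0,0],
    [0,0,0.0005,0,0,0],
    [0,0,0.0005,0,0,0],
  ],
  fingers=255,
  grip_force=30,
)

```text
clock: 5.2
tool_pos: [0.5947, 0.0437, 0.0462]
eef_rot: [0.066, 0.998, 0.0, 0.0]
contact_force: [-0.8, -0.0, 0.0]
opening: 0.476
```

```bash
python3 - <<'E'
from look import *
s=r.get_state(); print(s["clock"],indock(s["tool_pos"]),s["opening"]*88,s["contact_force"])
for k in range(0,22):
    th=min(k*1.48/21,1.48); print(k,round(th,2),np.round([-68*np.cos(th)+12*np.sin(th)+68, 12*np.cos(th)+68*np.sin(th)-12],1))
E
```

```text
5.2 [13.85117618 -0.23971862 46.17479467] 41.88446399515232 [-0.80299198 -0.04090346  0.00607848]
0 0.0 [0. 0.]
1 0.07 [1.  4.8]
2 0.14 [2.4 9.4]
3 0.21 [ 4. 14.]
4 0.28 [ 6.  18.4]
5 0.35 [ 8.3 22.7]
6 0.42 [10.9 26.8]
7 0.49 [13.8 30.8]
8 0.56 [16.9 34.5]
9 0.63 [20.3 38. ]
10 0.7 [24.  41.2]
11 0.78 [27.8 44.2]
12 0.85 [31.9 46.9]
13 0.92 [36.1 49.2]
14 0.99 [40.5 51.3]
15 1.06 [45.  53.1]
16 1.13 [49.7 54.6]
17 1.2 [54.4 55.7]
18 1.27 [59.2 56.5]
19 1.34 [64.1 56.9]
20 1.41 [68.9 57. ]
21 1.48 [73.8 56.8]
```

>>> carry_out(
  commands=[
    [0,0,0,0,0,0],
    [0,0,0,0,0,0],
    [-0.001,0,-0.005,0,0,0],
    [-0.0025,0,-0.0095,0,0,0],
    [-0.004,0,-0.014,0,0,0],
    [-0.006,0,-0.0185,0,0,0],
    [-0.006,0,-0.0185,0,0,0],
  ],
)

```text
clock: 5.9
tool_pos: [0.6016, 0.0429, 0.0655]
eef_rot: [0.067, 0.998, 0.0, 0.001]
contact_force: [-0.2, 0.7, 0.7]
opening: 0.011
```

```bash
python3 - <<'E'
from look import *
s=r.get_state(); print(s["clock"],indock(s["tool_pos"]),s["opening"]*88,s["contact_force"])
p=r.snapshot("wrist"); cv2.imwrite("pics/wrist3.png",p["img"][150:])
p=r.snapshot("side"); cv2.imwrite("pics/side3.png",cv2.resize(p["img"][140:240,200:330],(780,600),interpolation=cv2.INTER_CUBIC))
E
```

```text
5.9 [20.83136738 -0.10936354 65.48761658] 1.0097601495512423 [-0.15822767  0.65802746  0.73939591]
```

View pics/wrist3.png

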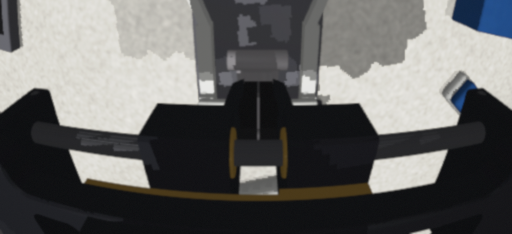

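View pics/side3.png

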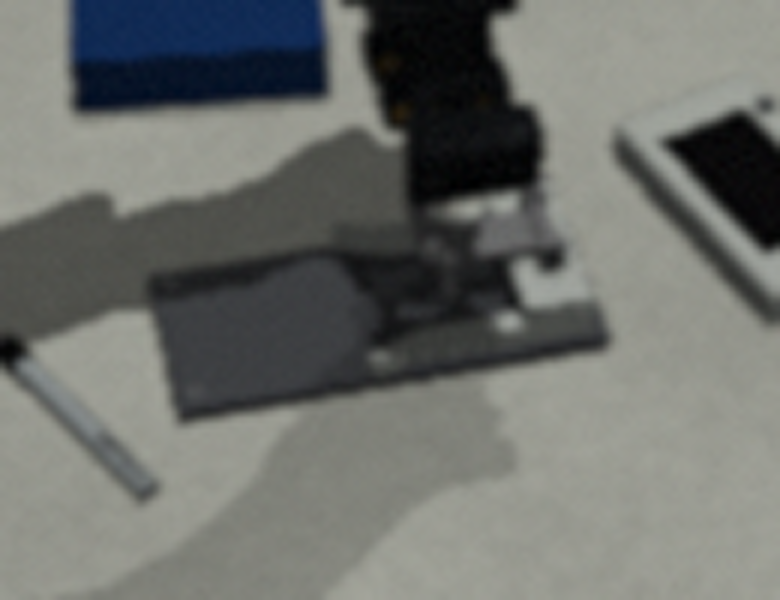

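```bash
python3 - <<'E'
from look import *
s=r.get_state(); p=r.snapshot("wrist")
for nm,loc in [("tcp",[0,0,0]),("grasp",[0,0,-.019])]:
    R0=R.from_quat(s["eef_rot"]); print(nm,proj(p,R0.apply(loc)+s["tool_pos"],s))
for x in (4,9,14): print(x,proj(p,dock(x,0,71),s),proj(p,dock(x,0,64),s))
# wrist2 state
s2=dict(s); s2["tool_pos"]=dock(13.7,-.2,46.46)
for x in (4,9,14): print("w2",x,proj(p,dock(x,0,64),s2)*1.5, proj(p,dock(x,20,64),s2)*1.5,proj(p,dock(x,0,71),s2)*1.5)
for nm,loc in [("tcp",[0,0,0]),("grasp",[0,0,-.019]),("tipopen",[0,.044,0])]:
    print("w2",nm,proj(p,R0.apply(loc)+s2["tool_pos"],s2)*1.5)
sc=r.snapshot("scene"); 
cv2.imwrite("pics/scene3.png",cv2.resize(sc["img"][170:250,230:330],(750,600),interpolation=cv2.INTER_CUBIC))
for l in ["clip_bar","clip_foot"]:
  for q in (p,sc): print(l,[(np.round(indock(np.array(d["xyz"])),1).tolist(),round(d["p"],2)) for d in r.spot_point(q,l)][:3])
cv2.imwrite("pics/wrist3b.png",cv2.resize(p["img"][170:300,180:340],(800,650)[:2]) [:600])
E
```

```text
tcp [256.79075621 219.89639273]
grasp [256.66925949 232.00036776]
4 [257.16146114 200.65372067] [257.18998907 197.11878202]
9 [257.17537036 208.02495002] [257.20305807 204.27357968]
14 [257.18931787 215.26006248] [257.21616653 211.30483891]
w2 4 [385.46131115 324.76793607] [434.83310565 324.5815585 ] [385.40329391 331.61922422]
w2 9 [385.48692175 336.08381984] [434.37079556 335.85898119] [385.43083911 343.27003237]
w2 14 [385.5125732  347.15121822] [433.8980874  346.89069206] [385.45840785 354.6463292 ]
w2 tcp [385.18613431 329.84458909]
w2 grasp [385.00388924 348.00055164]
w2 tipopen [481.93569376 329.13557598]
clip_bar [([13.0, -0.4, 65.7], 0.57)]
clip_bar [([13.9, 0.5, 62.3], 0.5)]
clip_foot []
clip_foot [([29.4, 3.3, 25.4], 0.8), ([-95.4, -284.7, 32.5], 0.62)]
```

View pics/wrist3b.png

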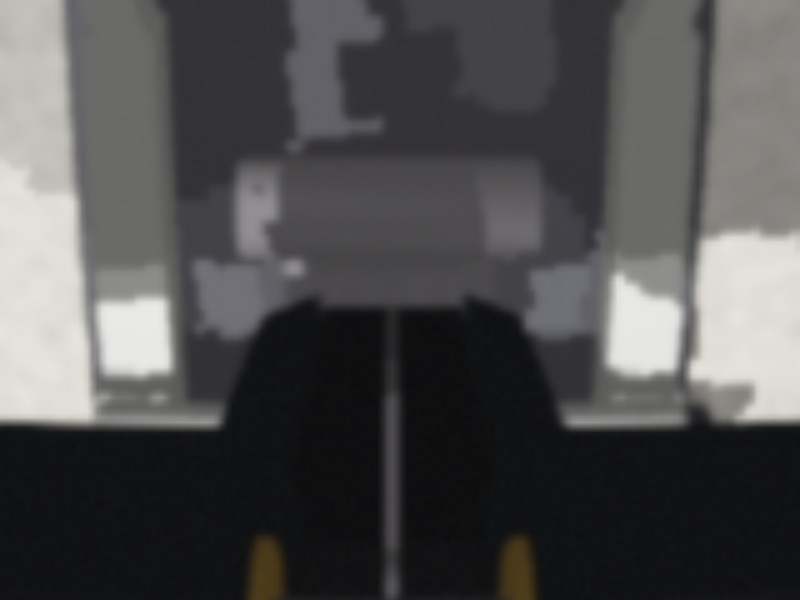

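View pics/scene3.png

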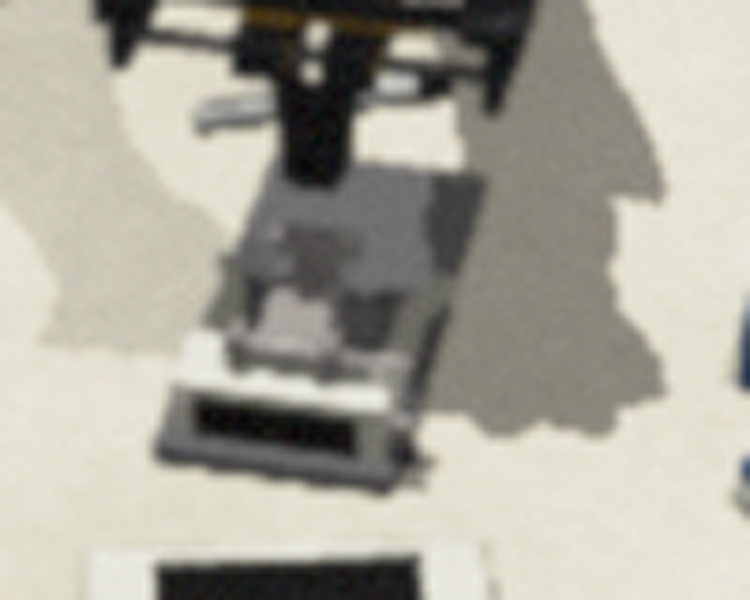

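```bash
python3 - <<'E'
from look import *
s=r.get_state(); print(s["clock"])
R0=R.from_quat(s["eef_rot"])
for n,box in [("scene",(140,250,222,332)),("side",(130,230,215,345))]:
    p=r.snapshot(n); im=p["img"]; y0,y1,x0,x1=box; f=5
    im=cv2.resize(im[y0:y1,x0:x1],None,fx=f,fy=f,interpolation=cv2.INTER_CUBIC)
    for X,c in [(s["tool_pos"],(0,0,255)),(R0.apply([0,0,-.019])+s["tool_pos"],(0,255,0)),(dock(14,20,64),(255,0,0)),(dock(14,-20,64),(255,0,0)),(dock(60,-49,41),(255,0,255)),(dock(60,49,41),(255,0,255)),(dock(-140,55,12),(255,0,255)),(dock(-140,-55,12),(255,0,255)),(R0.apply([0.009,0,0])+s["tool_pos"],(0,255,255)),(R0.apply([-0.009,0,0])+s["tool_pos"],(0,255,255))]:
        u=proj(p,X); cv2.circle(im,(int((u[0]-x0+.5)*f),int((u[1]-y0+.5)*f)),4,c,-1)
    cv2.imwrite(f"pics/{n}4.png",im)
E
```

```text
6.3
```

View pics/scene4.png

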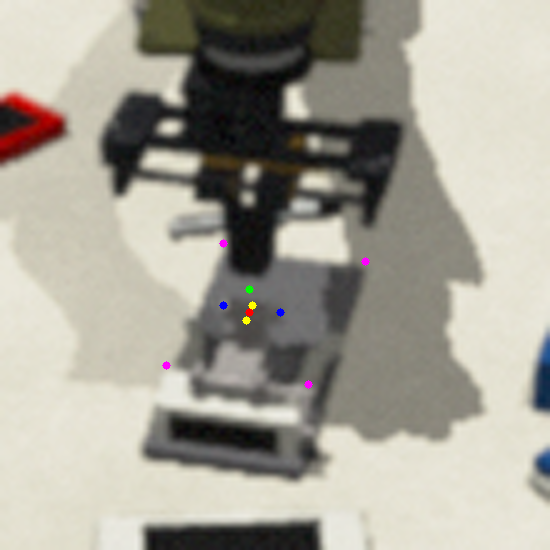

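View pics/side4.png

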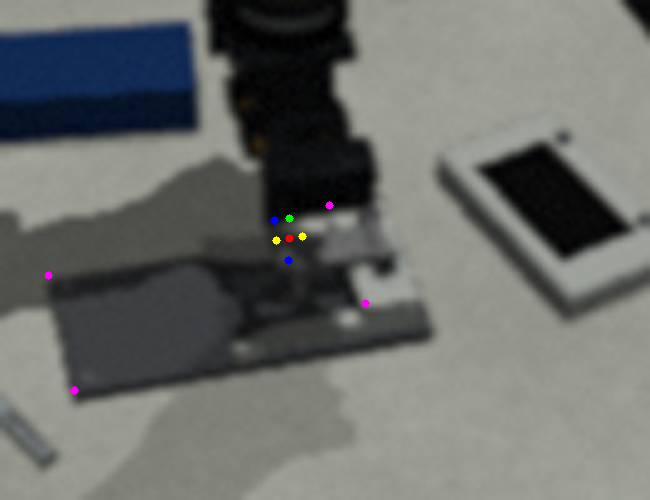

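The fingers closed on air. In all three views the visible tips sit well above the reported TCP: in the side crop they end near (320,215) while the TCP projects to (290,238). I'll measure the real tip offset.

```bash
python3 - <<'E'
from look import *
s=r.get_state()
R0=R.from_quat(s["eef_rot"])
for n,box,f in [("scene",(165,215,240,310),10),("side",(145,195,250,310),12),("wrist",(190,290,200,320),6)]:
    p=r.snapshot(n); im=p["img"]; y0,y1,x0,x1=box
    im=cv2.resize(im[y0:y1,x0:x1],None,fx=f,fy=f,interpolation=cv2.INTER_CUBIC)
    im=(255*(im/255.)**0.45).astype(np.uint8)
    for h,c in [(0,(0,0,255)),(-.01,(0,128,255)),(-.02,(0,255,255)),(-.03,(0,255,0)),(-.04,(255,255,0)),(-.05,(255,0,0))]:
      for x in (.009,-.009):
        u=proj(p,R0.apply([x,0,h])+s["tool_pos"],s); cv2.circle(im,(int((u[0]-x0+.5)*f),int((u[1]-y0+.5)*f)),3,c,-1)
    cv2.imwrite(f"pics/{n}5.png",im)
E
```

```text
(no output)
```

View pics/scene5.png

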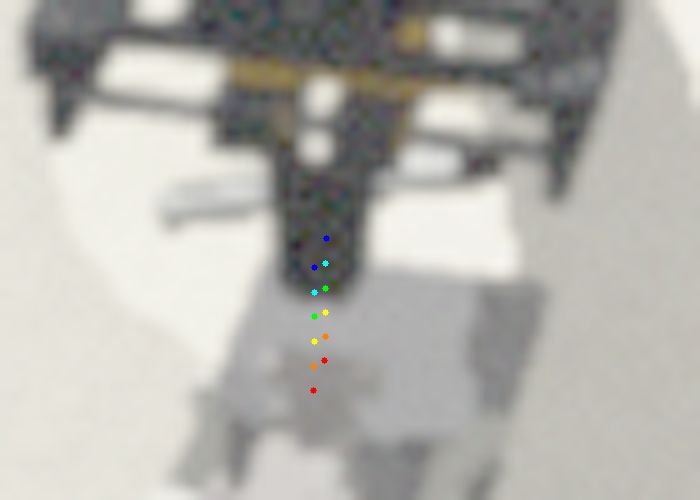

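View pics/side5.png

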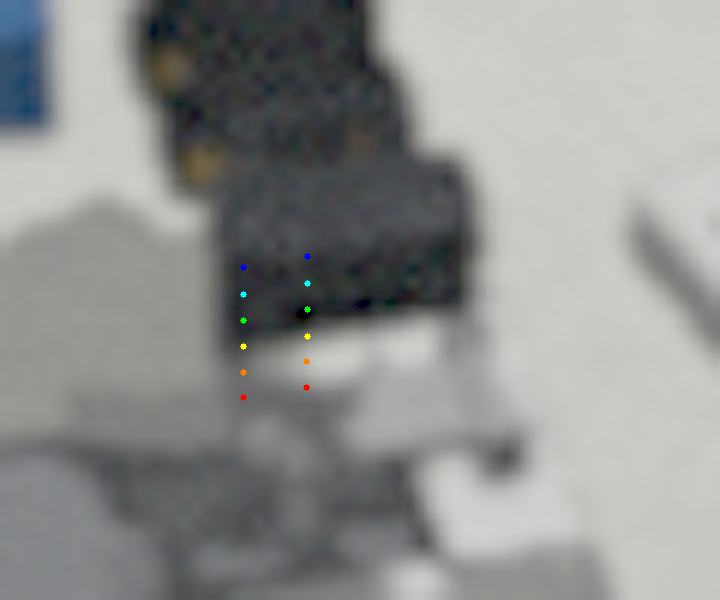

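View pics/wrist5.png

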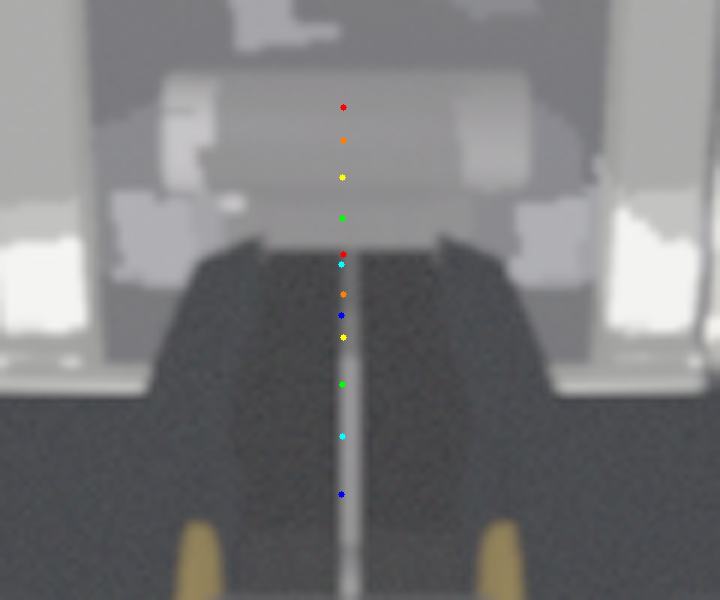

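```bash
python3 - <<'E'
from look import *
s=r.get_state()
R0=R.from_quat(s["eef_rot"])
for n,box,f in [("scene",(165,215,240,310),10),("side",(145,195,250,310),12)]:
    p=r.snapshot(n); y0,y1,x0,x1=box
    for h in (-.064,-.08,-.1):
      print(n,h,[(np.round((proj(p,R0.apply([x,y,h])+s["tool_pos"],s)-[x0-.5,y0-.5])*f).astype(int).tolist()) for x in (.0375,-.0375) for y in (.093,-.093)])
print(s["q"])
E
```

```text
scene -0.064 [[616, 192], [80, 128], [581, 314], [21, 243]]
scene -0.08 [[618, 151], [79, 88], [583, 272], [19, 202]]
scene -0.1 [[621, 100], [77, 37], [586, 219], [17, 150]]
side -0.064 [[70, 28], [219, 486], [328, -12], [501, 438]]
side -0.08 [[69, -16], [218, 442], [329, -56], [503, 394]]
side -0.1 [[67, -72], [218, 386], [329, -112], [506, 338]]
[ 0.00269473  0.84971337 -0.26690044  1.74132323  0.35902565  0.59886364
  0.96166959]
```

View pics/wrist1.png

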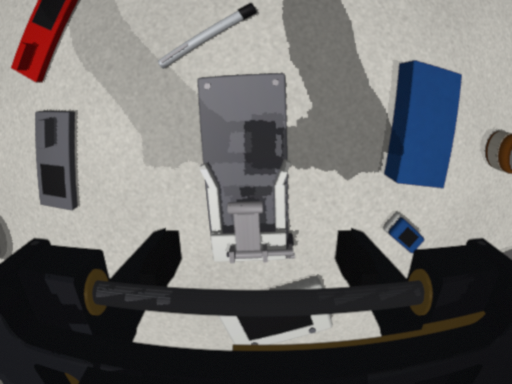

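```bash
python3 - <<'E'
from look import *
move(dock(14,0,8),180+DY)
E
```

```text
row mm/deg [ 5.8  0.2 56.6] [ 0. -0. -0.]
```

>>> carry_out(
  commands=[
    [0.003,0,0,0,0,0],
    [0.007,0,0,0,0,0],
    [0.007,0,0,0,0,0],
    [0.007,0,0,0,0,0],
    [0.007,0,0,0,0,0],
    [0.007,0,0,0,0,0],
    [0.007,0,0,0,0,0],
    [0.007,0,0,0,0,0],
    [0.007,0,0.01,0,0,0],
    [0.007,0,0.02,0,0,0],
    [0.007,0,0.03,0,0,0],
    [0.007,0,0.03,0,0,0],
  ],
  fingers=30,
)

```text
clock: 7.85
tool_pos: [0.5921, 0.0437, 0.0326]
eef_rot: [0.066, 0.998, -0.0, -0.002]
contact_force: [0.3, 1.0, -0.3]
opening: 0.882
```

```bash
python3 - <<'E'
from look import *
s=r.get_state(); print(s["clock"],indock(s["tool_pos"]),s["opening"]*88,s["contact_force"])
move(dock(14,0,8),180+DY)
R0=R.from_quat(s["eef_rot"])
for n,box,f in [("scene",(165,215,240,310),10),("wrist",(170,290,180,330),5)]:
    p=r.snapshot(n); im=p["img"]; y0,y1,x0,x1=box
    im=cv2.resize(im[y0:y1,x0:x1],None,fx=f,fy=f,interpolation=cv2.INTER_CUBIC)
    im=(255*(im/255.)**0.45).astype(np.uint8)
    for h,c in [(-.037,(0,0,255))]:
      for x in (.009,-.009):
       for y in (.039,-.039):
        u=proj(p,R0.apply([x,y,h])+s["tool_pos"],s); cv2.circle(im,(int((u[0]-x0+.5)*f),int((u[1]-y0+.5)*f)),3,c,-1)
    cv2.imwrite(f"pics/{n}6.png",im)
E
```

```text
7.85 [11.30687646 -0.65937496 32.55519213] 77.58258562613939 [ 0.33650448  1.02219333 -0.29083395]
row mm/deg [-2.8  0.7 24.5] [-0.06 -0.2   0.01]
```

View pics/scene6.png

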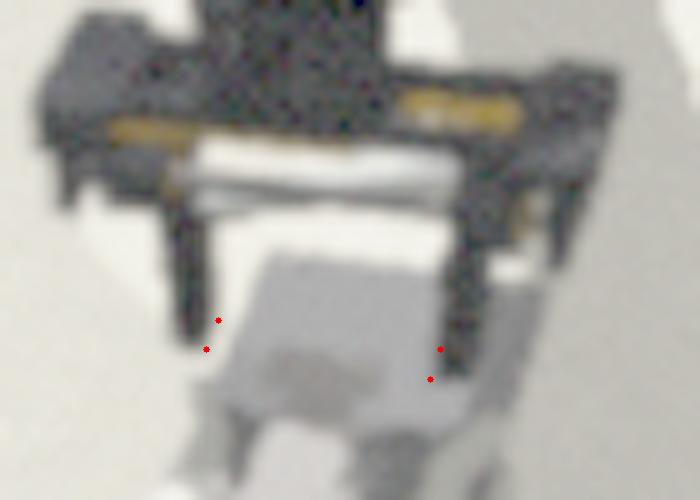

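View pics/wrist6.png

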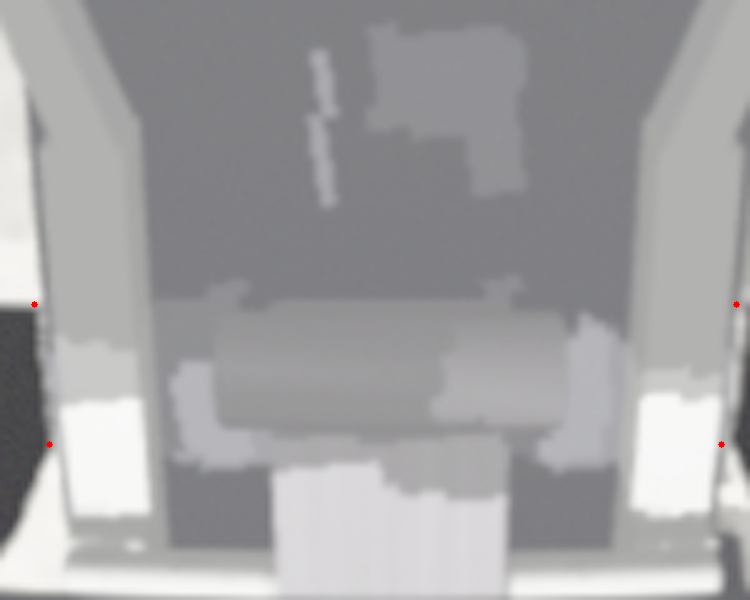

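>>> carry_out(
  commands=[
    [-0.003,0.0005,0.006,0,0,0],
    [-0.003,0.0005,0.012,0,0,0],
    [-0.003,0.0005,0.017,0,0,0],
    [-0.003,0.0005,0.022,0,0,0],
    [-0.003,0.0005,0.024,0,0,0],
    [-0.003,0.0005,0.024,0,0,0],
  ],
)

```text
clock: 8.55
tool_pos: [0.5964, 0.0439, 0.0102]
eef_rot: [0.066, 0.998, -0.0, -0.0]
contact_force: [0.4, -0.9, 0.5]
opening: 0.88
```

>>> carry_out(
  commands=[
    [0,0,0,0,0,0],
    [0,0,0,0,0,0],
    [0,0,0,0,0,0],
    [0,0,0,0,0,0],
    [0,0,0,0,0,0],
    [0,0,0,0,0,0],
    [0,0,0,0,0,0],
    [0,0,0,0,0,0],
    [0,0,0,0,0,0],
  ],
  fingers=255,
  grip_force=30,
)

```text
clock: 9.45
tool_pos: [0.5966, 0.0433, 0.0107]
eef_rot: [0.066, 0.998, -0.0, -0.0]
contact_force: [-0.2, -2.5, 2.3]
opening: 0.446
```

```bash
python3 - <<'E'
from look import *
s=r.get_state(); print(s["clock"],indock(s["tool_pos"]),s["opening"]*88,s["contact_force"])
p=r.snapshot("wrist"); cv2.imwrite("pics/wrist7.png",cv2.resize(p["img"][150:300,130:390],(780,450)))
E
```

```text
9.45 [15.81166243 -0.44541481 10.69006473] 39.23232971436083 [-0.21385909 -2.47377219  2.27202245]
```

View pics/wrist7.png

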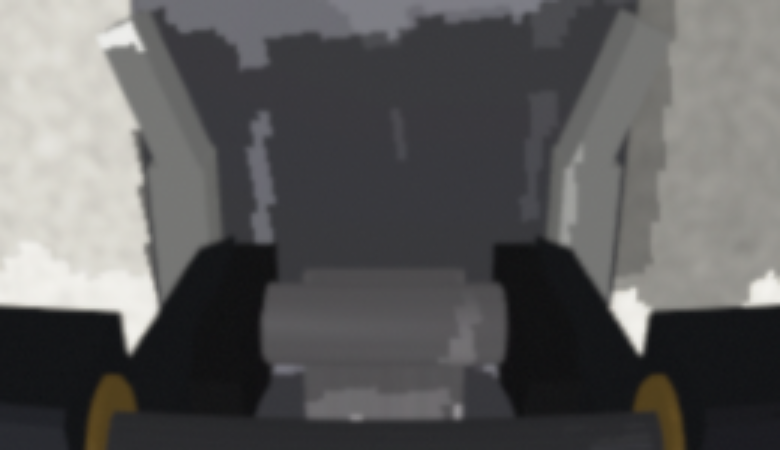

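The fingers now grip the bar between the pads at 39 mm opening. I'll start the swing.

>>> carry_out(
  commands=[
    [-0.001,0,-0.005,0,0,0],
    [-0.0025,0,-0.0095,0,0,0],
    [-0.004,0,-0.014,0,0,0],
    [-0.006,0,-0.0185,0,0,0],
    [-0.0085,0,-0.0225,0,0,0],
    [-0.011,0,-0.027,0,0,0],
    [-0.011,0,-0.027,0,0,0],
  ],
)

```text
clock: 10.2
tool_pos: [0.6064, 0.0417, 0.0381]
eef_rot: [0.067, 0.998, -0.001, -0.001]
contact_force: [-3.4, -3.2, -8.6]
opening: 0.447
```

```bash
python3 - <<'E'
from look import *
s=r.get_state(); print(s["clock"],indock(s["tool_pos"]),s["opening"]*88,s["contact_force"])
p=r.snapshot("wrist"); cv2.imwrite("pics/wrist8.png",cv2.resize(p["img"][150:300,130:390],(780,450)))
E
```

```text
10.2 [25.74770698 -0.66645684 38.05368623] 39.34554801506018 [-3.44763599 -3.18938417 -8.64430858]
```

View pics/wrist8.png

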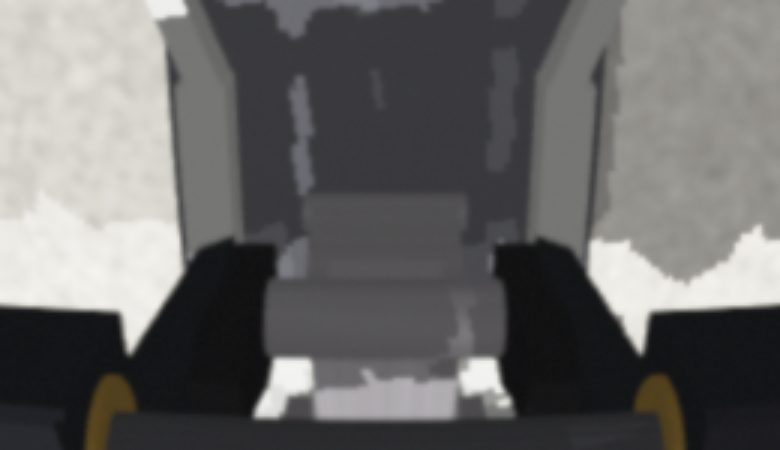

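>>> carry_out(
  commands=[
    [-0.003,0,-0.004,0,0,0],
    [-0.006,0,-0.0075,0,0,0],
    [-0.0095,0,-0.011,0,0,0],
    [-0.013,0,-0.0145,0,0,0],
    [-0.017,0,-0.0175,0,0,0],
    [-0.021,0,-0.02,0,0,0],
    [-0.025,0,-0.0225,0,0,0],
    [-0.0295,0,-0.0245,0,0,0],
    [-0.034,0,-0.0265,0,0,0],
    [-0.039,0,-0.028,0,0,0],
    [-0.0435,0,-0.029,0,0,0],
    [-0.0485,0,-0.0297,0,0,0],
  ],
)

```text
clock: 11.45
tool_pos: [0.6613, 0.0344, 0.0703]
eef_rot: [0.067, 0.998, -0.0, 0.005]
contact_force: [5.5, -7.2, -4.8]
opening: 0.445
```

>>> carry_out(
  commands=[
    [-0.005,0,-0.0004,0,0,0],
    [-0.0095,0,-0.0005,0,0,0],
    [-0.013,0,-0.0004,0,0,0],
    [-0.013,0,-0.0004,0,0,0],
    [-0.013,0,-0.0004,0,0,0],
  ],
)

```text
clock: 11.95
tool_pos: [0.6675, 0.0335, 0.0704]
eef_rot: [0.067, 0.998, -0.001, -0.001]
contact_force: [-8.9, -5.9, 7.7]
opening: 0.447
```

```bash
python3 - <<'E'
from look import *
s=r.get_state(); print(s["clock"],indock(s["tool_pos"]),s["opening"]*88,s["contact_force"])
p=r.snapshot("side"); cv2.imwrite("pics/side9.png",cv2.resize(p["img"][120:220,210:340],(780,600),interpolation=cv2.INTER_CUBIC))
p=r.snapshot("wrist"); cv2.imwrite("pics/wrist9.png",cv2.resize(p["img"][150:300,130:390],(780,450)))
E
```

```text
11.95 [87.33296654 -0.74249508 70.39365328] 39.30817922777577 [-8.91477541 -5.87483099  7.6947886 ]
```

View pics/wrist9.png

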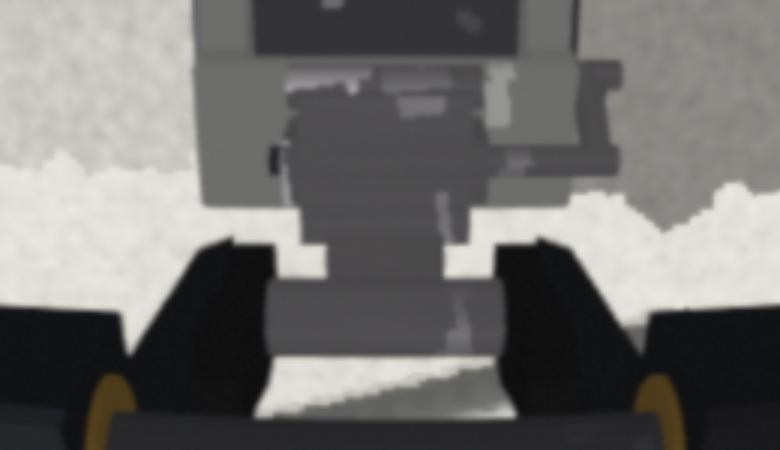

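View pics/side9.png

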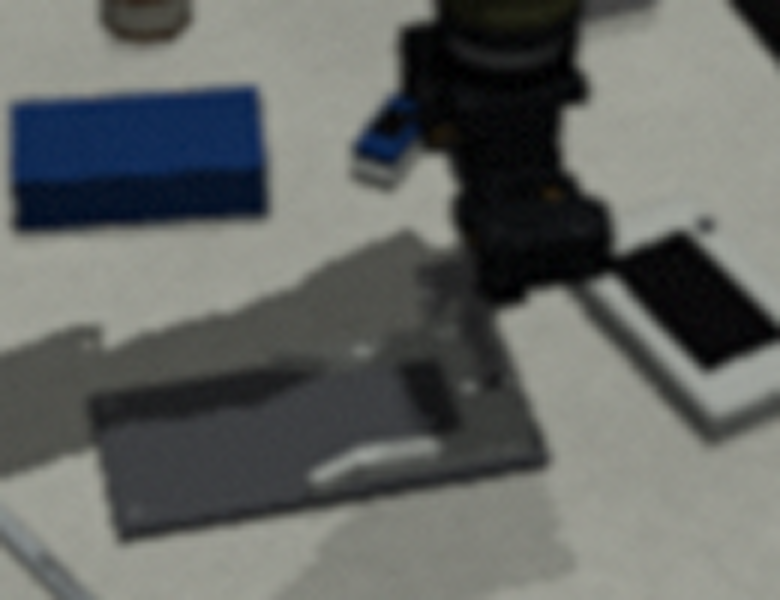

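>>> carry_out(
  commands=[
    [0.001,0,0,0,0,0],
    [0.001,0,0,0,0,0],
    [0.001,0,0,0,0,0],
    [0.001,0,0,0,0,0],
    [0.001,0,0,0,0,0],
    [0.001,0,-0.015,0,0,0],
    [0.001,0,-0.04,0,0,0],
    [0.001,0,-0.075,0,0,0],
    [0.001,0,-0.1,0,0,0],
  ],
  fingers=75,
)

```text
clock: 12.95
tool_pos: [0.6686, 0.0349, 0.1709]
eef_rot: [0.066, 0.998, 0.001, 0.001]
contact_force: [-0.3, -0.7, 0.0]
opening: 0.705
```

```bash
python3 - <<'E'
from look import *
s=r.get_state(); print(s["clock"],indock(s["tool_pos"]),s["opening"]*88,s["contact_force"],s["moment"])
p=r.snapshot("wrist"); cv2.imwrite("pics/wrist10.png",p["img"])
move([0.45,-0.225,0.17],180-17)
for l in ["battery","battery_nose","battery_grip","clip_bar"]:
    print(l,[(np.round(d["xyz"],4).tolist(),round(d["p"],2)) for d in r.spot_point(p,l)][:3])
E
```

```text
12.95 [ 88.25651278   0.78960773 170.93430707] 62.007603823756256 [-0.32472928 -0.73622316  0.04186621] [ 0.07250579 -0.04380071 -0.02855437]
row mm/deg [ 184.7 -287.4    2.5] [0.22 0.53 9.38]
battery [([0.4942, -0.2358, 0.0026], 0.72), ([0.5851, 0.0465, -0.0014], 0.41)]
battery_nose [([0.5632, -0.266, -0.0058], 0.62)]
battery_grip [([0.4506, -0.2261, 0.0363], 0.6)]
clip_bar [([0.6647, 0.0331, 0.1215], 0.8)]
```

View pics/wrist10.png

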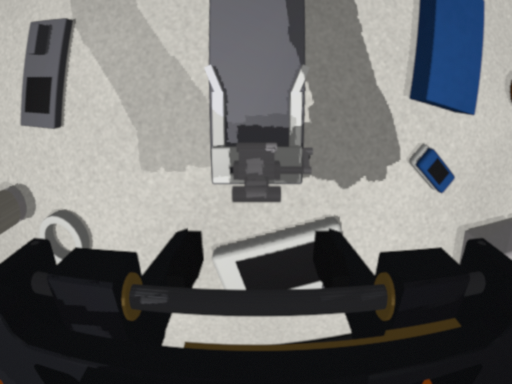

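>>> carry_out(
  commands=[
    [0.02,-0.033,0,0,0,1],
    [0.045,-0.07,0,0,0,2],
    [0.07,-0.105,0,0,0,3.5],
    [0.095,-0.145,0,0,0,5],
    [0.12,-0.185,0,0,0,6.5],
    [0.145,-0.22,0,0,0,8],
    [0.165,-0.255,0,0,0,9],
    [0.182,-0.28,0,0,0,9.4],
    [0.185,-0.287,0,0,0,9.4],
    [0.185,-0.287,0,0,0,9.4],
    [0.185,-0.287,0,0,0,9.4],
  ],
)

```text
clock: 14.3
tool_pos: [0.4475, -0.2239, 0.1674]
eef_rot: [0.147, 0.989, 0.001, 0.0]
contact_force: [-0.2, 0.1, 1.0]
opening: 0.707
```

```bash
python3 - <<'E'
from look import *
s=r.get_state(); print(s["clock"],s["tool_pos"],s["eef_rot"],s["opening"]*88,s["contact_force"],s["moment"])
p=r.snapshot("wrist"); cv2.imwrite("pics/wrist11.png",p["img"])
for l in ["battery","battery_nose","battery_grip"]:
    print(l,[(np.round(d["xyz"],4).tolist(),round(d["p"],2)) for d in r.spot_point(p,l)][:3])
cv2.imwrite("pics/wrist11c.png",cv2.resize(p["img"][110:290,190:330],(560,720)[:2]) )
E
```

```text
14.3 [ 0.44747723 -0.22390557  0.1674146 ] [1.46805423e-01 9.89165027e-01 7.91706844e-04 2.99084810e-04] 62.2161681562926 [-0.17808047  0.12476174  1.04968814] [-0.003056   -0.0383966  -0.03310133]
battery [([0.2866, -0.2113, 0.0029], 0.9), ([0.4936, -0.2387, -0.0016], 0.58)]
battery_nose []
battery_grip [([0.3277, -0.2456, 0.0358], 0.67), ([0.4513, -0.225, 0.0378], 0.56)]
```

View pics/wrist11.png

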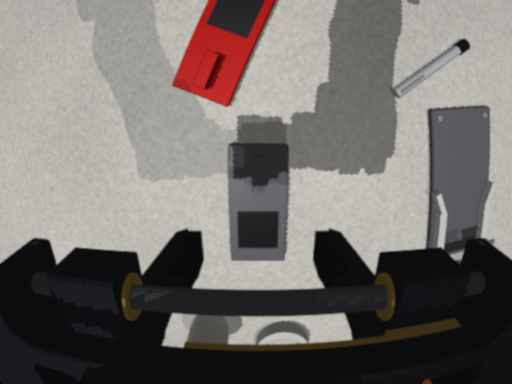

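```bash
python3 - <<'E'
from look import *
im=cv2.imread("pics/wrist11.png")[130:275,210:310]
im=(255*(im/255.)**0.5).astype(np.uint8)
cv2.imwrite("pics/w11z.png",cv2.resize(im,(410,595),interpolation=cv2.INTER_CUBIC))
E
```

```text
(no output)
```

View pics/w11z.png

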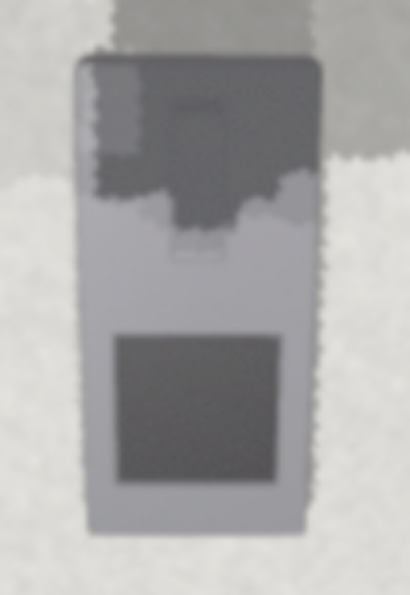

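```bash
python3 - <<'E'
from look import *
s=r.get_state(); p=r.snapshot("wrist")
F=[((78,62),(-75,-35,18)),((322,62),(-75,35,18)),((88,533),(75,-35,18)),((307,533),(75,35,18))]
obs=[(l,atz(p,(210+u/4.1,130+v/4.1),l[2]/1000,s)) for (u,v),l in F]
t,y=fit(obs); print(t,y); c,q=np.cos(np.radians(y)),np.sin(np.radians(y))
M=np.array([[c,-q],[q,c]])
for l,w in obs: print(l,np.round(M.T@(w[:2]-t)*1000-l[:2],1))
g=t+M@[-.045,0]; print("grip",g,"rib top centre px", (proj(p,np.r_[g,.042],s)-[210,130])*4.1)
for x in (-65,-25):
  for yy in (-7,7): print((proj(p,np.r_[t+M@[x/1000,yy/1000],.042],s)-[210,130])*4.1)
move(np.r_[g,.05],180+y); move(np.r_[g,-.013],180+y)
E
```

```text
[ 0.49211698 -0.23623499] -17.097112877065605
(-75, -35, 18) [0.8 1.3]
(-75, 35, 18) [ 0.6 -1.2]
(75, -35, 18) [-0.6  0.2]
(75, 35, 18) [-0.8 -0.4]
grip [ 0.44910562 -0.22300534] rib top centre px [199.63701055 185.67672388]
[172.86763363 110.73834323]
[227.06325277 110.93896242]
[173.09622616 258.14972346]
[225.51750139 258.32433415]
row mm/deg [ -1.5   1.8 117.6] [0.04 0.01 0.22]
row mm/deg [ -1.5   1.8 180.6] [0.04 0.01 0.22]
```

>>> carry_out(
  commands=[
    [-0.0015,0.002,0.04,0,0,0.2],
    [-0.0015,0.002,0.08,0,0,0.2],
    [-0.0015,0.002,0.115,0,0,0.2],
    [-0.0015,0.002,0.14,0,0,0.2],
    [-0.0015,0.002,0.16,0,0,0.2],
    [-0.0015,0.002,0.17,0,0,0.2],
    [-0.0015,0.002,0.175,0,0,0.2],
    [-0.0015,0.002,0.178,0,0,0.2],
    [-0.0015,0.002,0.178,0,0,0.2],
  ],
)

```text
clock: 15.45
tool_pos: [0.4487, -0.2241, -0.0099]
eef_rot: [0.15, 0.989, -0.0, 0.0]
contact_force: [-0.0, -0.4, 0.1]
opening: 0.706
```

```bash
python3 - <<'E'
from look import *
s=r.get_state(); print(s["clock"],s["tool_pos"],s["opening"]*88,s["contact_force"])
move([.4491,-.223,-.0165],180-17.1)
R0=R.from_quat(s["eef_rot"])
for n in ["side","wrist"]:
    p=r.snapshot(n); im=p["img"]; im=(255*(im/255.)**0.5).astype(np.uint8)
    im=im[220:300,200:320] if n=="side" else im[120:300,130:390]
    cv2.imwrite(f"pics/{n}12.png",cv2.resize(im,(780,520 if n=="side" else 540),interpolation=cv2.INTER_CUBIC))
E
```

```text
15.45 [ 0.44868353 -0.22409318 -0.00990106] 62.119790839024354 [-0.0028234  -0.36176028  0.06978553]
row mm/deg [-0.1  1.2  6.6] [ 0.    0.05 -0.1 ]
```

View pics/side12.png

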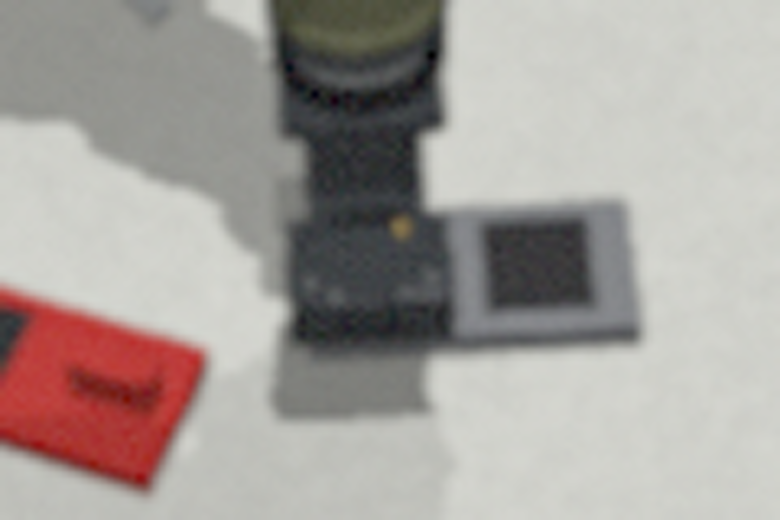

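View pics/wrist12.png

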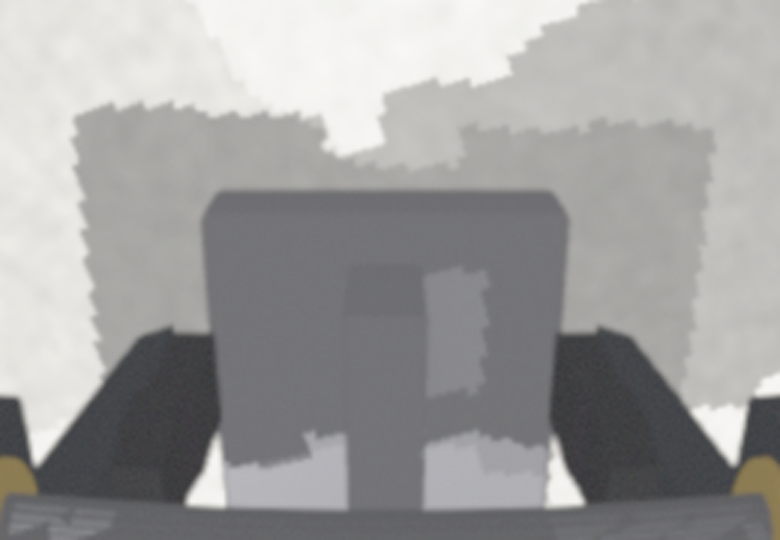

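>>> carry_out(
  commands=[
    [0,0.001,0.002,0,0,0],
    [0,0.001,0.0045,0,0,0],
    [0,0.001,0.0045,0,0,0],
  ],
)

```text
clock: 15.85
tool_pos: [0.4485, -0.223, -0.0149]
eef_rot: [0.15, 0.989, 0.0, -0.0]
contact_force: [-0.4, -0.2, 1.0]
opening: 0.706
```

```bash
python3 - <<'E'
from look import *
s=r.get_state(); print(s["clock"],s["tool_pos"],s["opening"]*88,s["contact_force"])
E
```

```text
15.85 [ 0.44851251 -0.22298278 -0.01491082] 62.16533601709 [-0.43162813 -0.17085325  0.9747162 ]
```

>>> carry_out(
  commands=[
    [0,0,0,0,0,0],
    [0,0,0,0,0,0],
    [0,0,0,0,0,0],
    [0,0,0,0,0,0],
    [0,0,0,0,0,0],
    [0,0,0,0,0,0],
    [0,0,0,0,0,0],
    [0,0,0,0,0,0],
    [0,0,0,0,0,0],
  ],
  fingers=255,
  grip_force=50,
)

```text
clock: 16.75
tool_pos: [0.4484, -0.2232, -0.0148]
eef_rot: [0.15, 0.989, -0.0, -0.0]
contact_force: [-2.0, -0.4, 0.8]
opening: 0.151
```

>>> carry_out(
  commands=[
    [0,0,-0.003,0,0,0],
    [0,0,-0.008,0,0,0],
    [0,0,-0.015,0,0,0],
    [0,0,-0.025,0,0,0],
    [0,0,-0.04,0,0,0],
    [0,0,-0.05,0,0,0],
    [0,0,-0.055,0,0,0],
    [0,0,-0.055,0,0,0],
  ],
)

```text
clock: 17.55
tool_pos: [0.449, -0.2233, 0.041]
eef_rot: [0.15, 0.989, -0.0, 0.001]
contact_force: [0.2, -0.2, -2.7]
opening: 0.154
```

```bash
python3 - <<'E'
from look import *
s=r.get_state(); print(s["clock"],s["tool_pos"],s["opening"]*88,s["contact_force"],s["moment"])
for n in ["side","wrist"]:
    p=r.snapshot(n); im=p["img"]; im=(255*(im/255.)**0.5).astype(np.uint8)
    im=im[200:280,200:320] if n=="side" else im[120:300,130:390]
    cv2.imwrite(f"pics/{n}13.png",cv2.resize(im,(780,520 if n=="side" else 540),interpolation=cv2.INTER_CUBIC))
E
```

```text
17.55 [ 0.44897748 -0.22334948  0.0410369 ] 13.541953252969318 [ 0.24120926 -0.18973346 -2.72275705] [ 0.04100627  0.08456827 -0.00644018]
```

View pics/side13.png

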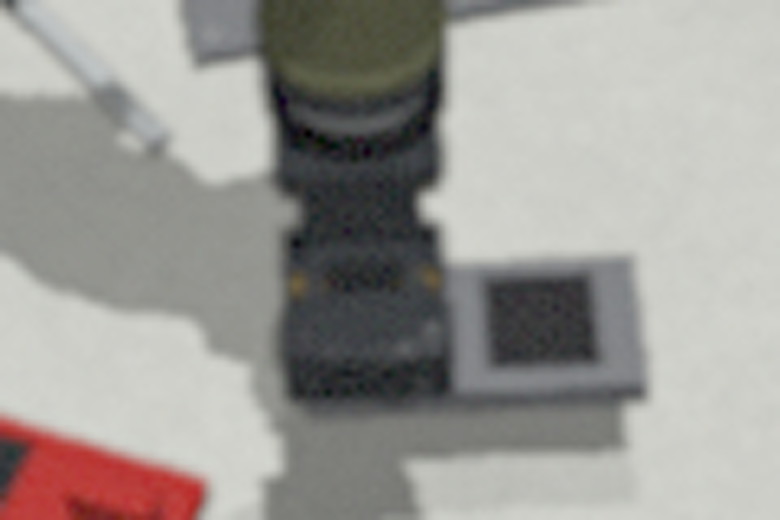

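View pics/wrist13.png

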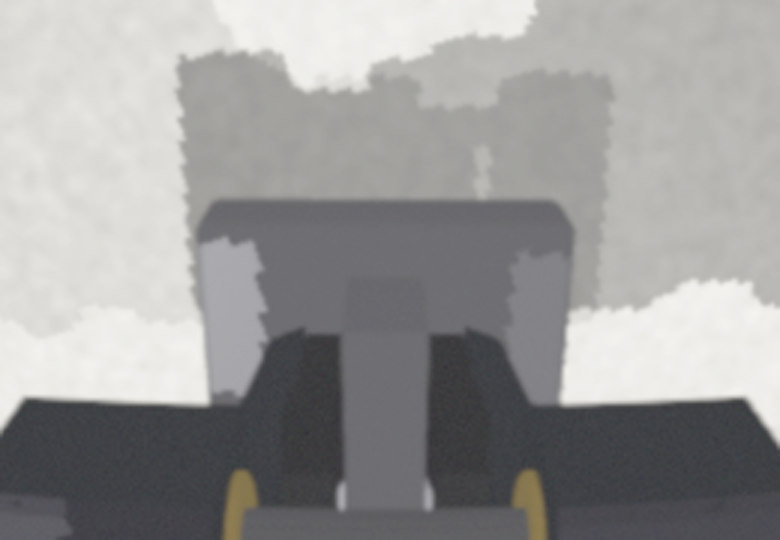

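```bash
python3 - <<'E'
from look import *
s=r.get_state()
move(dock(-143,0.4,41),180+DY); move(dock(-143,0.4,-3),180+DY)
E
```

```text
row mm/deg [ 93.9 272.5  -0.8] [ 0.01 -0.01 -9.6 ]
row mm/deg [ 93.9 272.5  43.2] [ 0.01 -0.01 -9.6 ]
```

>>> carry_out(
  commands=[
    [0.003,0.008,0,0,0,-0.2],
    [0.01,0.028,0,0,0,-0.8],
    [0.02,0.058,0,0,0,-2],
    [0.032,0.093,0,0,0,-3.5],
    [0.044,0.128,0,0,0,-5],
    [0.056,0.163,0,0,0,-6.5],
    [0.068,0.198,0,0,0,-7.7],
    [0.079,0.23,0,0,0,-8.7],
    [0.088,0.255,0,0,0,-9.3],
    [0.093,0.268,0,0,0,-9.6],
    [0.094,0.272,0,0,0,-9.6],
    [0.094,0.2725,0,0,0,-9.6],
  ],
)

```text
clock: 18.85
tool_pos: [0.439, 0.0656, 0.04]
eef_rot: [0.066, 0.998, -0.0, -0.0]
contact_force: [-0.2, 0.3, -3.0]
opening: 0.155
```

```bash
python3 - <<'E'
from look import *
s=r.get_state(); print(s["clock"],indock(s["tool_pos"]),s["opening"]*88,s["contact_force"],s["moment"])
move(dock(-143,0.4,-3),180+DY)
for n in ["side","scene","wrist"]:
    p=r.snapshot(n); im=p["img"]; im=(255*(im/255.)**0.5).astype(np.uint8)
    im={"side":im[140:230,190:320],"scene":im[160:250,230:330],"wrist":im}[n]
    cv2.imwrite(f"pics/{n}14.png",cv2.resize(im,{"side":(780,540),"scene":(660,594),"wrist":(640,480)}[n],interpolation=cv2.INTER_CUBIC))
    if n!="wrist":
        for l in ["battery_nose","battery_grip"]: print(n,l,[(np.round(indock(np.array(d["xyz"])),1).tolist(),round(d["p"],2)) for d in r.spot_point(p,l)][:3])
E
```

```text
18.85 [-143.42380795    0.86395653   39.96624458] 13.620891153886268 [-0.21555951  0.31222899 -3.047519  ] [-0.06974599  0.14124602 -0.01898461]
row mm/deg [-0.4 -0.5 43. ] [-0.01 -0.04  0.08]
side battery_nose [([-318.6, -255.0, 0.5], 0.96), ([-18.5, 2.2, 53.2], 0.61)]
side battery_grip [([-139.4, -0.3, 92.0], 0.84), ([-214.5, -322.0, 34.8], 0.84)]
scene battery_nose [([-317.3, -256.6, 3.2], 0.98), ([-21.7, 0.1, 51.2], 0.84)]
scene battery_grip [([-219.5, -323.6, 34.3], 0.96), ([-143.2, 2.0, 86.7], 0.63)]
```

View pics/side14.png

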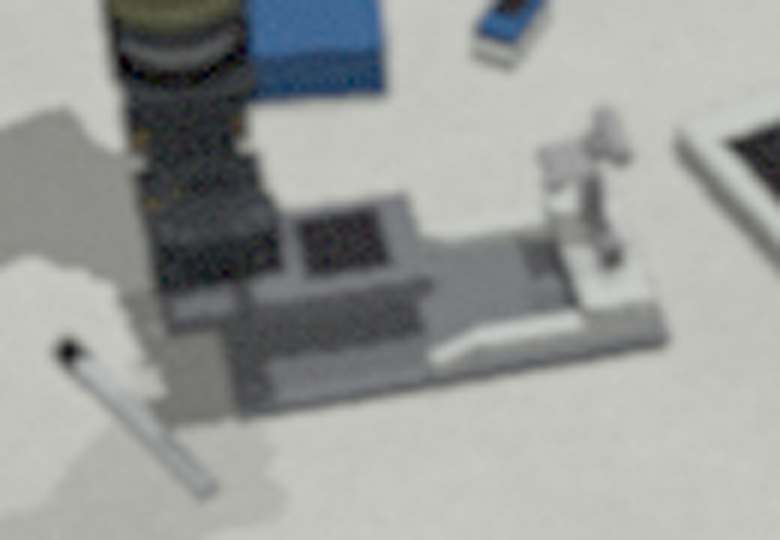

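View pics/scene14.png

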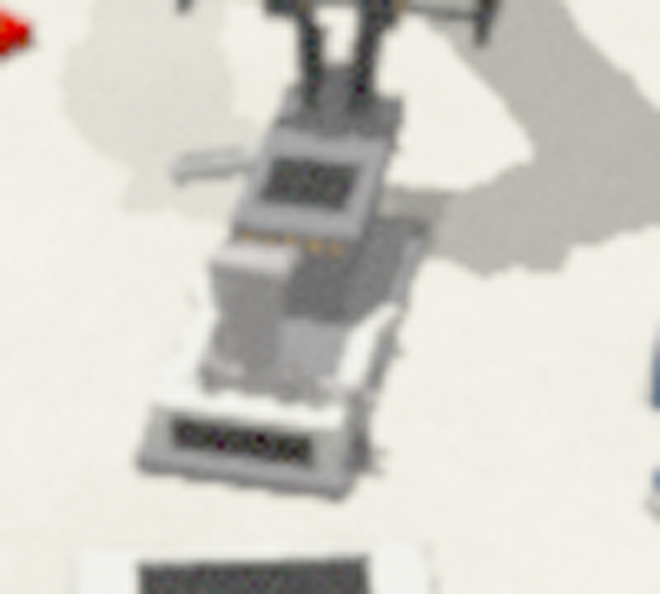

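View pics/wrist14.png

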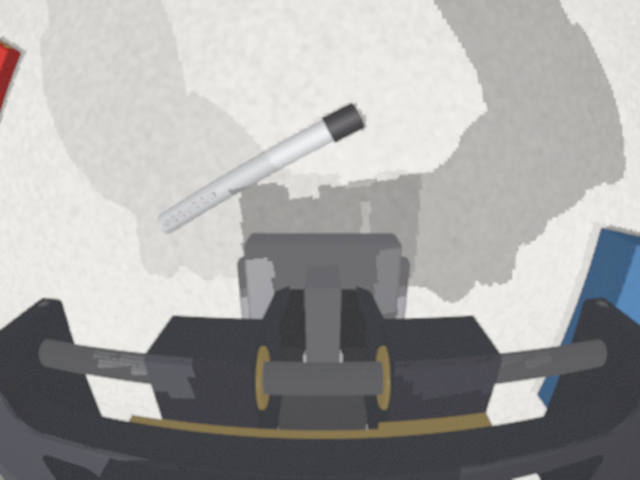

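>>> carry_out(
  commands=[
    [0,-0.0005,0.006,0,0,0],
    [0,-0.0005,0.016,0,0,0],
    [0,-0.0005,0.025,0,0,0],
    [0,-0.0005,0.032,0,0,0],
    [0,-0.0005,0.036,0,0,0],
    [0,-0.0005,0.038,0,0,0],
    [0,-0.0005,0.039,0,0,0],
    [0,-0.0005,0.04,0,0,0],
    [0,-0.0005,0.04,0,0,0],
  ],
)

```text
clock: 20.1
tool_pos: [0.4391, 0.0646, -0.0001]
eef_rot: [0.066, 0.998, 0.0, -0.0]
contact_force: [-0.6, -0.0, -3.6]
opening: 0.155
```

>>> carry_out(
  commands=[
    [0,0,0.001,0,0,0],
    [0,0,0.002,0,0,0],
    [0,0,0.002,0,0,0],
  ],
)

```text
clock: 20.4
tool_pos: [0.4392, 0.0646, -0.0019]
eef_rot: [0.066, 0.998, 0.0, -0.0]
contact_force: [0.0, -0.2, -2.3]
opening: 0.154
```

```bash
python3 - <<'E'
from look import *
s=r.get_state(); print(s["clock"],indock(s["tool_pos"]),s["opening"]*88,s["contact_force"],s["moment"])
E
```

```text
20.4 [-1.43021490e+02 -9.64217072e-02 -1.93998391e+00] 13.520778246381093 [ 0.01163123 -0.15182512 -2.26874183] [-0.02767574  0.10458287 -0.02822085]
```

>>> carry_out(
  commands=[
    [0,0,0.001,0,0,0],
    [0,0,0.0015,0,0,0],
    [0,0,0.0015,0,0,0],
  ],
)

```text
clock: 20.7
tool_pos: [0.4393, 0.0646, -0.0028]
eef_rot: [0.066, 0.998, 0.0, 0.0]
contact_force: [-1.4, 0.6, 3.2]
opening: 0.153
```

```bash
python3 - <<'E'
from look import *
s=r.get_state(); print(s["clock"],indock(s["tool_pos"]),s["opening"]*88,s["contact_force"],s["moment"])
p=r.snapshot("side"); im=(255*(p["img"]/255.)**0.5).astype(np.uint8)[140:230,190:320]
cv2.imwrite("pics/side15.png",cv2.resize(im,(780,540),interpolation=cv2.INTER_CUBIC))
E
```

```text
20.7 [-1.42936945e+02 -6.36852868e-02 -2.83912833e+00] 13.504353252682131 [-1.36500911  0.62286486  3.1976176 ] [ 0.03055305  0.16547605 -0.00476583]
```

View pics/side15.png

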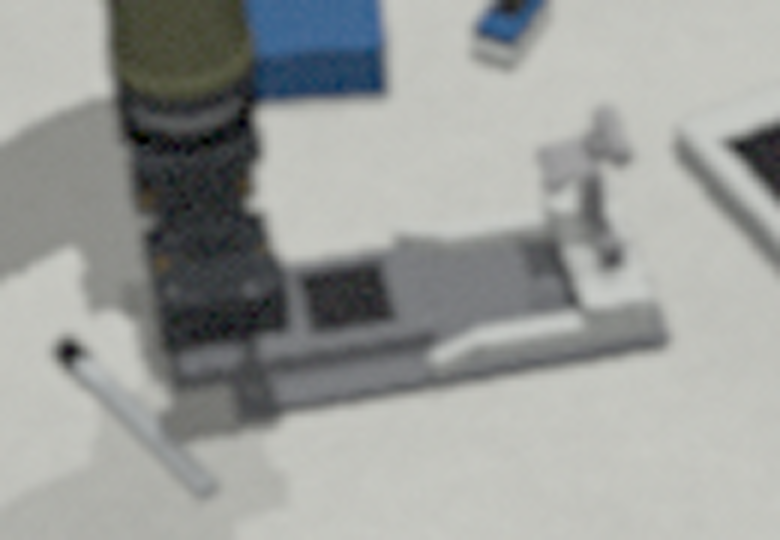

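>>> carry_out(
  commands=[
    [-0.002,0,-0.0005,0,0,0],
    [-0.005,0,-0.0005,0,0,0],
    [-0.009,0,-0.0005,0,0,0],
    [-0.013,0,-0.0005,0,0,0],
    [-0.017,0,-0.0005,0,0,0],
    [-0.021,0,-0.0005,0,0,0],
    [-0.025,0,-0.0005,0,0,0],
    [-0.029,0,-0.0005,0,0,0],
    [-0.033,0,-0.0005,0,0,0],
  ],
)

```text
clock: 21.65
tool_pos: [0.4723, 0.0601, -0.0028]
eef_rot: [0.066, 0.998, 0.0, -0.0]
contact_force: [-2.3, 0.5, 0.2]
opening: 0.151
```

```bash
python3 - <<'E'
from look import *
s=r.get_state(); print(s["clock"],indock(s["tool_pos"]),s["opening"]*88,s["contact_force"],s["moment"])
for n in ["scene","side"]:
    p=r.snapshot(n); im=p["img"]; im=(255*(im/255.)**0.5).astype(np.uint8)
    im={"side":im[140:230,190:320],"scene":im[160:250,230:330],"wrist":im}[n]
    cv2.imwrite(f"pics/{n}16.png",cv2.resize(im,{"side":(780,540),"scene":(660,594),"wrist":(640,480)}[n],interpolation=cv2.INTER_CUBIC))
E
```

```text
21.65 [-109.63231846   -0.18778408   -2.81202337] 13.272161880154222 [-2.25190646  0.49918789  0.21769786] [ 0.05959603  0.36307795 -0.00683271]
```

View pics/scene16.png

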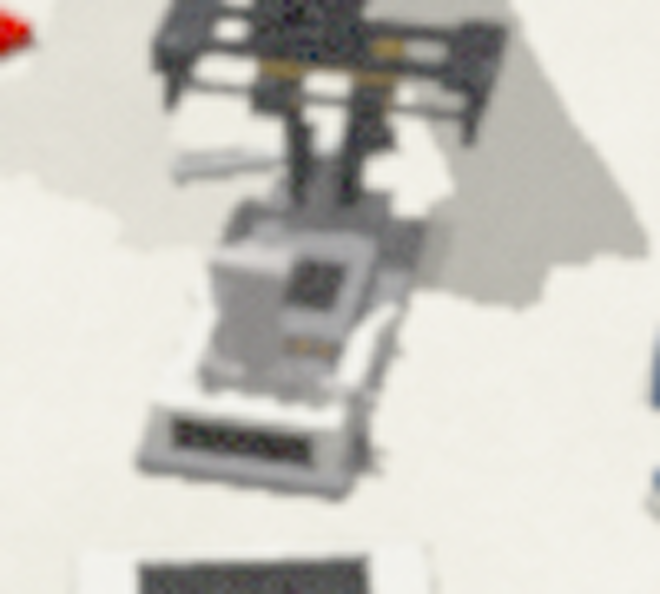

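View pics/side16.png

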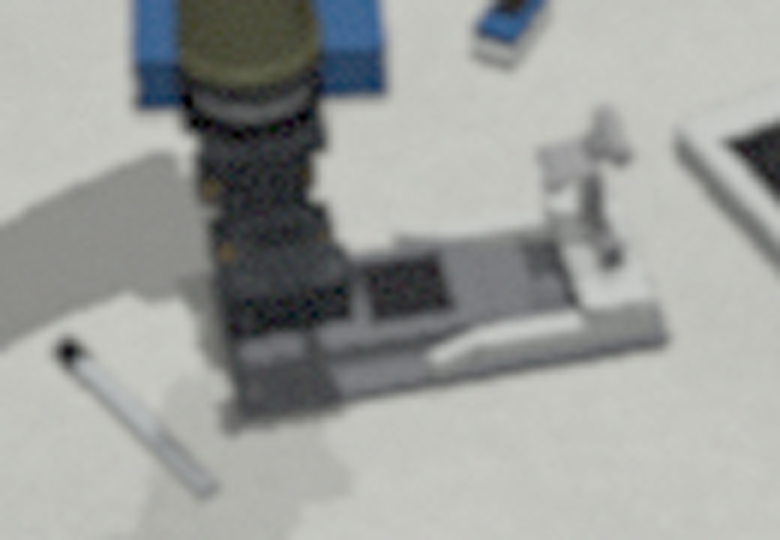

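>>> carry_out(
  commands=[
    [-0.004,0,0,0,0,0],
    [-0.009,0,0,0,0,0],
    [-0.015,0,0,0,0,0],
    [-0.021,0,0,0,0,0],
    [-0.027,0,0,0,0,0],
    [-0.033,0,0,0,0,0],
    [-0.039,0,0,0,0,0],
    [-0.045,0,0,0,0,0],
    [-0.051,0,0,0,0,0],
    [-0.056,0,0,0,0,0],
    [-0.06,0,0,0,0,0],
    [-0.062,0,0,0,0,0],
  ],
)

```text
clock: 22.95
tool_pos: [0.5338, 0.0519, -0.0028]
eef_rot: [0.066, 0.998, 0.0, 0.0]
contact_force: [-2.8, 0.6, 2.0]
opening: 0.158
```

```bash
python3 - <<'E'
from look import *
s=r.get_state(); print(s["clock"],indock(s["tool_pos"]),s["opening"]*88,s["contact_force"],s["moment"],s["eef_rot"])
for n in ["side"]:
    p=r.snapshot(n); im=p["img"]; im=(255*(im/255.)**0.5).astype(np.uint8)
    im={"side":im[140:230,190:320]}[n]
    cv2.imwrite(f"pics/{n}17.png",cv2.resize(im,(780,540),interpolation=cv2.INTER_CUBIC))
E
```

```text
22.95 [-47.59846066  -0.16070201  -2.79196166] 13.87353754319658 [-2.8345499   0.64263041  1.9631519 ] [ 0.09623566  0.60783584 -0.01224351] [6.64684932e-02 9.97788520e-01 7.61583629e-05 4.77209692e-05]
```

View pics/side17.png

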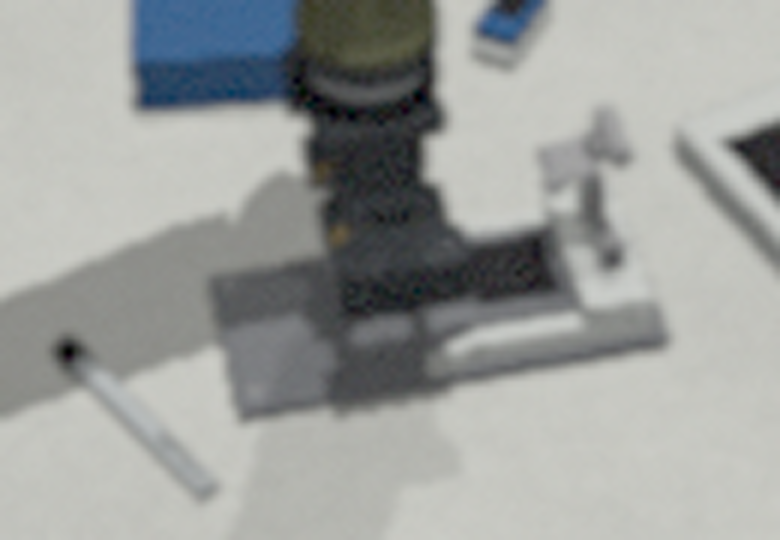

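>>> carry_out(
  commands=[
    [-0.004,0,0,0,0,0],
    [-0.008,0,0,0,0,0],
    [-0.011,0,0,0,0,0],
    [-0.0125,0,0,0,0,0],
    [-0.0135,0,0,0,0,0],
    [-0.0145,0,0,0,0,0],
    [-0.0155,0,0,0,0,0],
    [-0.0155,0,0,0,0,0],
  ],
)

```text
clock: 23.8
tool_pos: [0.549, 0.0499, -0.0028]
eef_rot: [0.066, 0.998, 0.0, 0.0]
contact_force: [-3.0, 0.3, 1.2]
opening: 0.156
```

>>> carry_out(
  commands=[
    [-0.001,0,0,0,0,0],
    [-0.002,0,0,0,0,0],
    [-0.002,0,0,0,0,0],
  ],
)

```text
clock: 24.1
tool_pos: [0.55, 0.0497, -0.0028]
eef_rot: [0.066, 0.998, -0.0, -0.001]
contact_force: [-5.1, 0.5, 4.6]
opening: 0.151
```

>>> carry_out(
  commands=[
    [-0.0005,0,0,0,0,0],
    [-0.001,0,0,0,0,0],
    [-0.001,0,0,0,0,0],
  ],
)

```text
clock: 24.4
tool_pos: [0.55, 0.0497, -0.0028]
eef_rot: [0.066, 0.998, -0.0, -0.001]
contact_force: [-7.0, 1.6, 6.7]
opening: 0.153
```

```bash
python3 - <<'E'
from look import *
s=r.get_state(); print(s["clock"],indock(s["tool_pos"]),s["contact_force"],s["moment"])
E
```

```text
24.4 [-31.25189356  -0.1993888   -2.78353604] [-6.96704711  1.64917096  6.65523309] [ 0.25432133  1.31032081 -0.00913309]
```

>>> carry_out(
  commands=[
    [-0.001,0,0,0,0,0],
    [-0.002,0,0,0,0,0],
    [-0.003,0,0,0,0,0],
    [-0.003,0,0,0,0,0],
    [-0.003,0,0,0,0,0],
  ],
)

```text
clock: 24.9
tool_pos: [0.5498, 0.0497, -0.0028]
eef_rot: [0.065, 0.998, -0.001, -0.004]
contact_force: [-13.8, 2.3, 12.6]
opening: 0.151
```

```bash
python3 - <<'E'
from look import *
s=r.get_state(); print(s["clock"],indock(s["tool_pos"]),s["contact_force"],s["moment"],s["eef_rot"])
E
```

```text
24.9 [-31.45562569  -0.26103295  -2.80218594] [-13.82497536   2.32843114  12.59534016] [ 0.43573943  2.54842822 -0.06114532] [ 6.54643705e-02  9.97847665e-01 -6.43126660e-04 -3.74704414e-03]
```

>>> carry_out(
  commands=[
    [-0.001,0,-0.001,0,0,0],
    [-0.002,0,-0.0015,0,0,0],
    [-0.003,0,-0.0015,0,0,0],
    [-0.003,0,-0.0015,0,0,0],
    [-0.003,0,-0.0015,0,0,0],
    [-0.003,0,-0.0015,0,0,0],
    [-0.003,0,-0.0015,0,0,0],
    [-0.003,0,-0.0015,0,0,0],
  ],
)

```text
clock: 25.7
tool_pos: [0.5496, 0.0495, -0.0027]
eef_rot: [0.065, 0.998, -0.001, -0.007]
contact_force: [-16.8, 3.6, 5.2]
opening: 0.153
```

```bash
python3 - <<'E'
from look import *
s=r.get_state(); print(s["clock"],indock(s["tool_pos"]),s["contact_force"],s["moment"],s["eef_rot"])
p=r.snapshot("wrist"); im=(255*(p["img"]/255.)**0.5).astype(np.uint8)[100:300,130:390]
cv2.imwrite("pics/wrist18.png",cv2.resize(im,(780,600)))
p=r.snapshot("scene"); im=(255*(p["img"]/255.)**0.5).astype(np.uint8)[160:250,230:330]
cv2.imwrite("pics/scene18.png",cv2.resize(im,(660,594),interpolation=cv2.INTER_CUBIC))
E
```

```text
25.7 [-31.63102524  -0.48606695  -2.69326132] [-16.80373561   3.57208716   5.22761564] [ 0.70311079  3.04613465 -0.04463623] [ 6.50330302e-02  9.97861064e-01 -9.11200643e-04 -6.57055036e-03]
```

View pics/scene18.png

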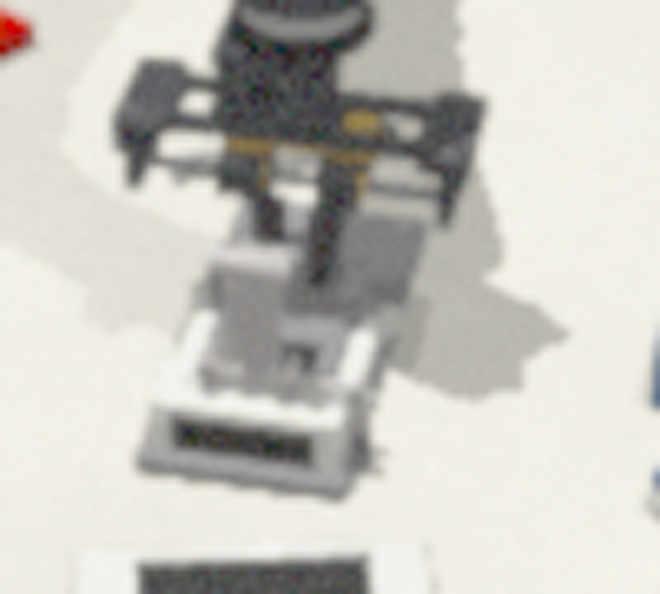

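View pics/wrist18.png

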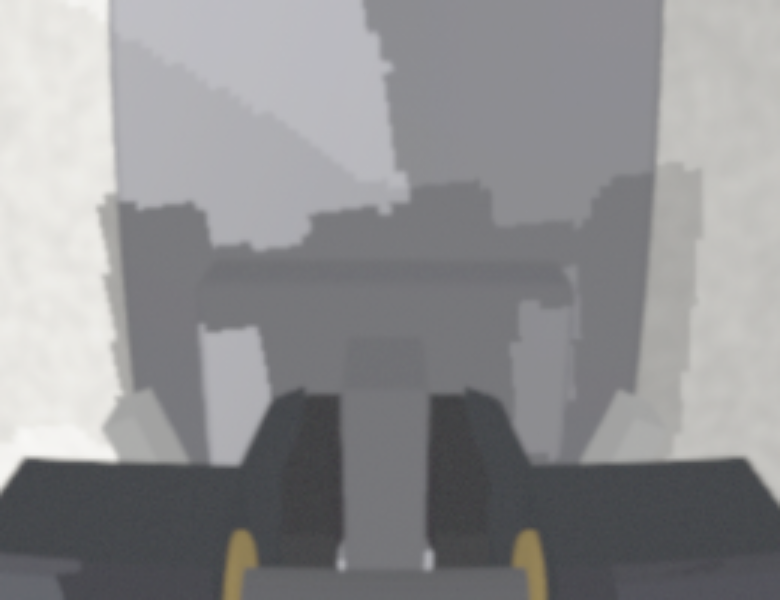

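>>> carry_out(
  commands=[
    [0.002,0,0.001,0,0,0],
    [0.004,0,0.001,0,0,0],
    [0.006,0,0.001,0,0,0],
    [0.006,0,0.001,0,0,0],
  ],
)

```text
clock: 26.2
tool_pos: [0.55, 0.0496, -0.0028]
eef_rot: [0.066, 0.998, -0.0, -0.001]
contact_force: [-5.9, 0.6, 1.9]
opening: 0.152
```

```bash
python3 - <<'E'
from look import *
s=r.get_state(); print(s["clock"],indock(s["tool_pos"]),s["contact_force"],s["moment"],s["eef_rot"])
E
```

```text
26.2 [-31.23009086  -0.37305538  -2.76899911] [-5.86060656  0.64841784  1.94671476] [ 0.26541084  1.2267487  -0.0039493 ] [ 6.59416466e-02  9.97822420e-01 -2.78581228e-04 -1.42801757e-03]
```

Still at the stop with a light load. I'll release it, rise and check.

>>> carry_out(
  commands=[
    [0.0005,0,0,0,0,0],
    [0.0005,0,0,0,0,0],
    [0.0005,0,0,0,0,0],
    [0.0005,0,0,0,0,0],
    [0.0005,0,0,0,0,0],
    [0.0005,0,-0.01,0,0,0],
    [0.0005,0,-0.03,0,0,0],
    [0.0005,0,-0.06,0,0,0],
    [0.0005,0,-0.1,0,0,0],
    [0.0005,0,-0.14,0,0,0],
    [0.0005,0,-0.17,0,0,0],
    [0.0005,0,-0.18,0,0,0],
  ],
  fingers=120,
)

```text
clock: 27.4
tool_pos: [0.553, 0.0504, 0.1815]
eef_rot: [0.066, 0.998, 0.001, 0.003]
contact_force: [0.5, 0.4, 0.4]
opening: 0.528
```

```bash
python3 - <<'E'
from look import *
s=r.get_state(); print(s["clock"],indock(s["tool_pos"]),s["opening"]*88,s["contact_force"],s["eef_rot"])
move(dock(86.5,-.3,171),180+DY,s); move(dock(86.5,-.3,70.4),180+DY,s)
p=r.snapshot("wrist"); im=(255*(p["img"]/255.)**0.6).astype(np.uint8)
cv2.imwrite("pics/wrist19.png",cv2.resize(im,(768,576)))
for l in ["clip_bar","battery_nose","battery_grip"]: print(l,[(np.round(indock(np.array(d["xyz"])),1).tolist(),round(d["p"],2)) for d in r.spot_point(p,l)][:3])
for x in (-75,): 
  for y in (-35,35): print(proj(p,dock(15+x,y,30),s)*1.5)
E
```

```text
27.4 [-28.40184007   0.81551702 181.50553695] 46.493890599369344 [0.47592251 0.37604213 0.43494143] [6.63040976e-02 9.97795038e-01 8.70821143e-04 2.84071068e-03]
row mm/deg [-114.8   -1.1   11.1] [ 0.12  0.32 -0.  ]
row mm/deg [-114.3   -1.3  111.7] [ 0.12  0.32 -0.  ]
clip_bar [([84.3, -2.5, 123.2], 0.74)]
battery_nose [([88.5, -5.9, 4.4], 0.78), ([87.3, -1.7, 124.7], 0.21)]
battery_grip [([-26.8, -0.1, 50.8], 0.66), ([-211.4, -322.3, 35.1], 0.63)]
[338.28953722 211.42761391]
[430.58917902 211.27836878]
```

View pics/wrist19.png

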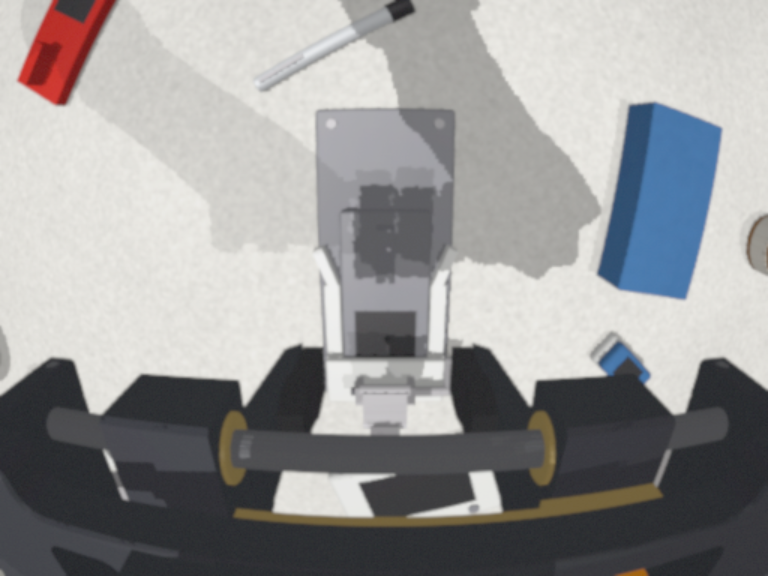

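>>> carry_out(
  commands=[
    [-0.01,0,0,0,0,0],
    [-0.03,-0.001,0,0,0,0],
    [-0.055,-0.001,0,0,0,0],
    [-0.08,-0.001,0,0,0,0],
    [-0.102,-0.001,0.005,0,0,0],
    [-0.113,-0.001,0.015,0,0,0],
    [-0.1145,-0.001,0.035,0,0,0],
    [-0.1145,-0.001,0.055,0,0,0],
    [-0.1145,-0.001,0.075,0,0,0],
    [-0.1145,-0.001,0.095,0,0,0],
    [-0.1145,-0.001,0.108,0,0,0],
    [-0.1145,-0.001,0.111,0,0,0],
  ],
  fingers=70,
)

```text
clock: 28.8
tool_pos: [0.6628, 0.0331, 0.064]
eef_rot: [0.066, 0.998, -0.001, -0.002]
contact_force: [-0.1, 0.8, 0.7]
opening: 0.728
```

```bash
python3 - <<'E'
from look import *
s=r.get_state(); print(s["clock"],indock(s["tool_pos"]),s["opening"]*88,s["contact_force"],s["eef_rot"])
p=r.snapshot("wrist"); im=(255*(p["img"]/255.)**0.6).astype(np.uint8)[150:300,130:390]
cv2.imwrite("pics/wrist20.png",cv2.resize(im,(780,450)))
E
```

```text
28.8 [82.73332262 -1.72649079 63.95617671] 64.04238406940084 [-0.09572061  0.78592491  0.67765807] [ 6.59995066e-02  9.97816973e-01 -5.17436548e-04 -2.25523506e-03]
```

View pics/wrist20.png

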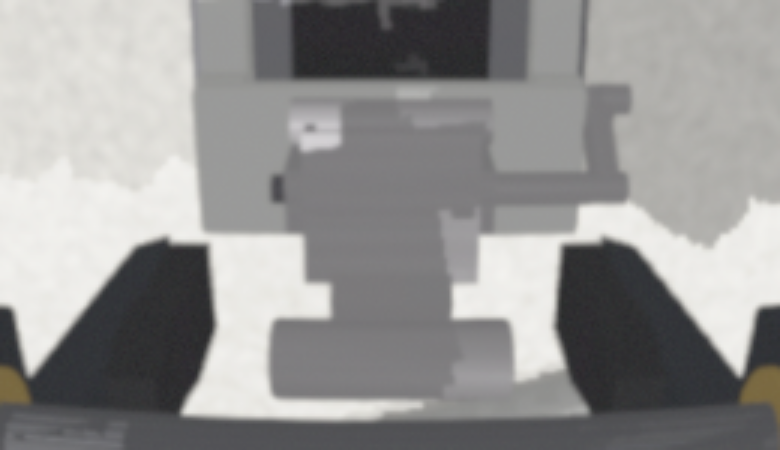

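>>> carry_out(
  commands=[
    [-0.003,0.001,-0.003,0,0,0],
    [-0.003,0.001,-0.005,0,0,0],
    [-0.003,0.001,-0.005,0,0,0],
  ],
)

```text
clock: 29.15
tool_pos: [0.6689, 0.0344, 0.0732]
eef_rot: [0.066, 0.998, 0.0, 0.001]
contact_force: [0.3, 0.0, 0.7]
opening: 0.725
```

```bash
python3 - <<'E'
from look import *
s=r.get_state(); print(s["clock"],indock(s["tool_pos"]),s["opening"]*88,s["contact_force"],s["eef_rot"])
p=r.snapshot("wrist"); im=(255*(p["img"]/255.)**0.6).astype(np.uint8)[150:300,130:390]
cv2.imwrite("pics/wrist21.png",cv2.resize(im,(780,450)))
E
```

```text
29.15 [88.62527521  0.29120961 73.21966835] 63.84286862960127 [0.33896563 0.0307461  0.65229332] [6.64472848e-02 9.97789010e-01 3.96885188e-04 1.30108814e-03]
```

View pics/wrist21.png

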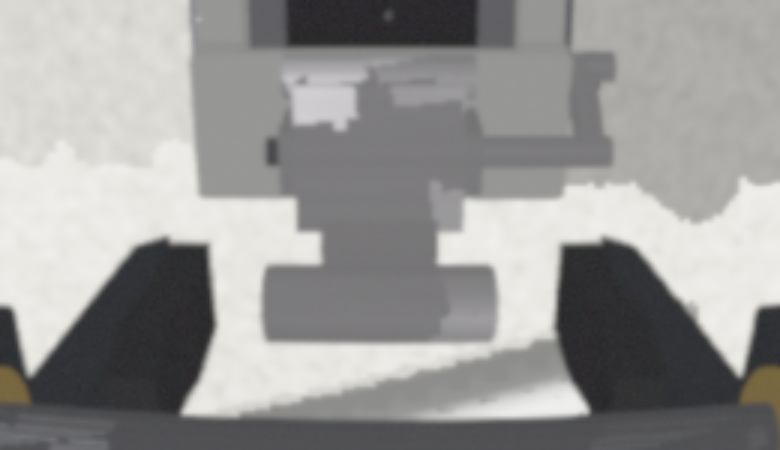

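>>> carry_out(
  commands=[
    [0.0015,0,0.0025,0,0,0],
    [0.0015,0,0.0025,0,0,0],
    [0.0015,0,0.0025,0,0,0],
    [0.0015,0,0.0025,0,0,0],
    [0.0015,0,0.0025,0,0,0],
    [0.0015,0,0.0025,0,0,0],
    [0.0015,0,0.0025,0,0,0],
  ],
  fingers=255,
  grip_force=30,
)

```text
clock: 29.9
tool_pos: [0.666, 0.0336, 0.0691]
eef_rot: [0.066, 0.998, -0.0, -0.0]
contact_force: [-2.0, -2.4, 1.0]
opening: 0.446
```

```bash
python3 - <<'E'
from look import *
s=r.get_state(); print(s["clock"],indock(s["tool_pos"]),s["opening"]*88,s["contact_force"],s["eef_rot"])
p=r.snapshot("wrist"); im=(255*(p["img"]/255.)**0.6).astype(np.uint8)[150:300,130:390]
cv2.imwrite("pics/wrist22.png",cv2.resize(im,(780,450)))
b=lambda th:np.array([82-68*np.cos(th)+12*np.sin(th),52+12*np.cos(th)+68*np.sin(th)])
for th in np.r_[np.arange(1.45,.1,-.07),0.14,.12]: print(round(th,2),np.round(b(th)-b(1.45),1),end=' ')
E
```

```text
29.9 [85.84678795 -0.80518637 69.10531975] 39.28986051483862 [-1.99088021 -2.37504453  1.01869257] [ 6.64463801e-02  9.97789866e-01 -4.28105312e-04 -2.78924137e-04]
1.45 [0. 0.] 1.38 [-4.8  0.1] 1.31 [-9.7 -0.2] 1.24 [-14.5  -0.7] 1.17 [-19.2  -1.7] 1.1 [-23.9  -2.9] 1.03 [-28.4  -4.5] 0.96 [-32.9  -6.4] 0.89 [-37.2  -8.6] 0.82 [-41.3 -11. ] 0.75 [-45.3 -13.8] 0.68 [-49.  -16.9] 0.61 [-52.6 -20.2] 0.54 [-55.9 -23.7] 0.47 [-58.9 -27.5] 0.4 [-61.7 -31.4] 0.33 [-64.2 -35.6] 0.26 [-66.3 -39.9] 0.19 [-68.2 -44.3] 0.12 [-69.8 -48.9] 0.14 [-69.4 -47.6] 0.12 [-69.8 -48.9]
```

View pics/wrist22.png

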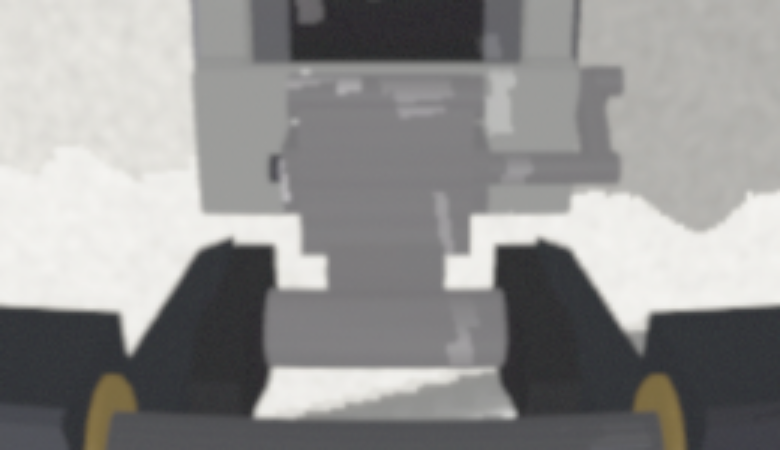

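>>> carry_out(
  commands=[
    [0.005,0,0,0,0,0],
    [0.0095,0,0,0,0,0],
    [0.0145,0,0.0005,0,0,0],
    [0.019,0,0.0015,0,0,0],
    [0.024,0,0.003,0,0,0],
    [0.0285,0,0.0045,0,0,0],
    [0.033,0,0.0065,0,0,0],
    [0.037,0,0.0085,0,0,0],
    [0.0415,0,0.011,0,0,0],
    [0.0455,0,0.014,0,0,0],
    [0.049,0,0.017,0,0,0],
    [0.0525,0,0.02,0,0,0],
  ],
)

```text
clock: 31.15
tool_pos: [0.6151, 0.0405, 0.0505]
eef_rot: [0.067, 0.998, -0.0, 0.001]
contact_force: [-1.3, -4.3, 4.9]
opening: 0.448
```

```bash
python3 - <<'E'
from look import *
s=r.get_state(); print(s["clock"],indock(s["tool_pos"]),s["opening"]*88,s["contact_force"],s["eef_rot"])
p=r.snapshot("wrist"); im=(255*(p["img"]/255.)**0.6).astype(np.uint8)[150:300,130:390]
cv2.imwrite("pics/wrist23.png",cv2.resize(im,(780,450)))
E
```

```text
31.15 [34.45977002 -0.77308327 50.54770642] 39.39714805699668 [-1.34016748 -4.26258367  4.94065318] [ 6.67746451e-02  9.97767196e-01 -4.30967165e-04  1.25871019e-03]
```

View pics/wrist23.png

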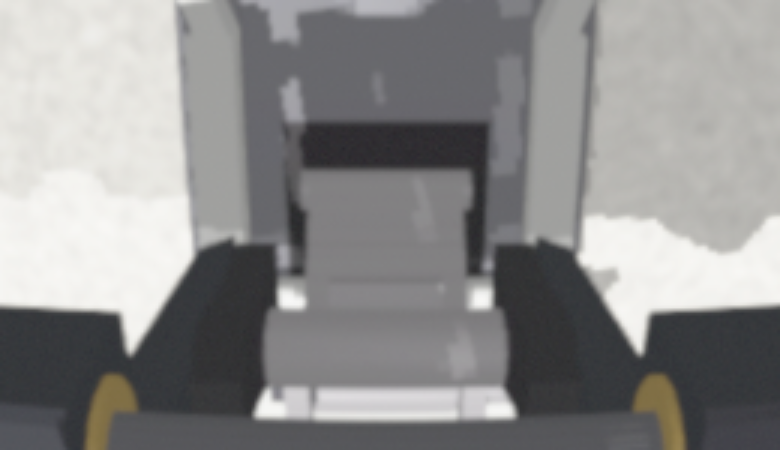

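>>> carry_out(
  commands=[
    [0.0035,0,0.0035,0,0,0],
    [0.0065,0,0.0075,0,0,0],
    [0.009,0,0.011,0,0,0],
    [0.0115,0,0.0155,0,0,0],
    [0.0135,0,0.0195,0,0,0],
    [0.0145,0,0.022,0,0,0],
    [0.0155,0,0.024,0,0,0],
    [0.016,0,0.0255,0,0,0],
    [0.0165,0,0.0265,0,0,0],
    [0.0165,0,0.0265,0,0,0],
  ],
)

```text
clock: 32.2
tool_pos: [0.5967, 0.0432, 0.0219]
eef_rot: [0.066, 0.998, -0.0, -0.001]
contact_force: [-5.5, -2.7, -4.9]
opening: 0.448
```

```bash
python3 - <<'E'
from look import *
s=r.get_state(); print(s["clock"],indock(s["tool_pos"]),s["opening"]*88,s["contact_force"],s["eef_rot"])
p=r.snapshot("wrist"); im=(255*(p["img"]/255.)**0.6).astype(np.uint8)[150:300,130:390]
cv2.imwrite("pics/wrist24.png",cv2.resize(im,(780,450)))
E
```

```text
32.2 [15.9279641  -0.51800555 21.88397519] 39.39992987525682 [-5.47361575 -2.72485205 -4.86706231] [ 6.62133330e-02  9.97804830e-01 -2.89235031e-04 -1.11014980e-03]
```

View pics/wrist24.png

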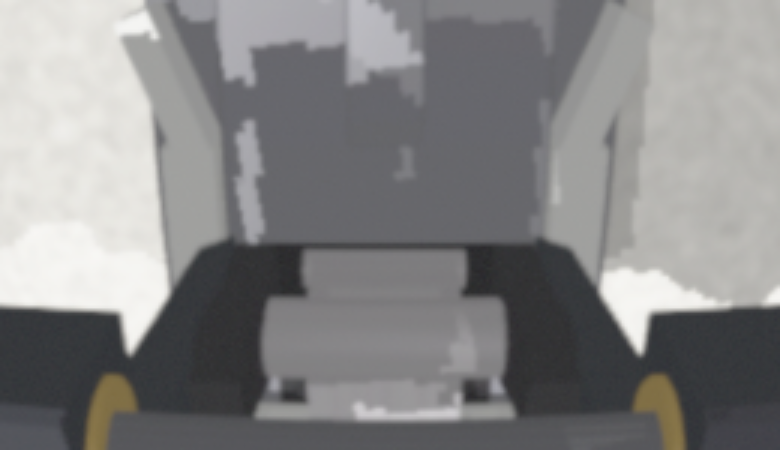

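>>> carry_out(
  commands=[
    [0.0005,0,0.001,0,0,0],
    [0.0005,0,0.002,0,0,0],
    [0.0005,0,0.002,0,0,0],
  ],
)

```text
clock: 32.55
tool_pos: [0.5961, 0.0433, 0.02]
eef_rot: [0.066, 0.998, -0.0, -0.001]
contact_force: [-5.4, -2.2, -4.4]
opening: 0.447
```

>>> carry_out(
  commands=[
    [0,0,0.001,0,0,0],
    [0,0,0.0015,0,0,0],
    [0,0,0.0015,0,0,0],
  ],
)

```text
clock: 32.85
tool_pos: [0.5961, 0.0433, 0.0197]
eef_rot: [0.066, 0.998, -0.001, -0.001]
contact_force: [-7.7, -3.0, 4.5]
opening: 0.446
```

>>> carry_out(
  commands=[
    [0.001,0,0,0,0,0],
    [0.002,0,0,0,0,0],
    [0.002,0,0,0,0,0],
  ],
)

```text
clock: 33.15
tool_pos: [0.5963, 0.0433, 0.0197]
eef_rot: [0.067, 0.998, -0.0, 0.001]
contact_force: [-4.2, -2.4, 1.7]
opening: 0.446
```

>>> carry_out(
  commands=[
    [0,0,0,0,0,0],
    [0,0,0,0,0,0],
    [0,0,0,0,0,0],
    [0,0,0,0,0,0],
    [0,0,0,0,0,0],
    [0,0,-0.01,0,0,0],
    [0,0,-0.03,0,0,0],
    [0,0,-0.06,0,0,0],
    [0,0,-0.1,0,0,0],
    [0,0,-0.14,0,0,0],
    [0,0,-0.17,0,0,0],
    [0,0,-0.17,0,0,0],
  ],
  fingers=75,
)

```text
clock: 34.35
tool_pos: [0.5983, 0.0451, 0.1945]
eef_rot: [0.066, 0.998, 0.001, 0.004]
contact_force: [0.1, 0.4, 1.1]
opening: 0.706
```

```bash
python3 - <<'E'
from look import *
s=r.get_state(); print(s["clock"],indock(s["tool_pos"]),s["opening"]*88,s["contact_force"])
p=r.snapshot("wrist"); im=(255*(p["img"]/255.)**0.6).astype(np.uint8)
cv2.imwrite("pics/wrist25.png",cv2.resize(im,(768,576)))
for l in ["clip_bar","clip_foot","battery_nose","battery_grip"]: print(l,[(np.round(indock(np.array(d["xyz"])),1).tolist(),round(d["p"],2)) for d in r.spot_point(p,l)][:3])
for y in (-35,35): print(proj(p,dock(-60,y,30),s)*1.5)
p=r.snapshot("side"); im=(255*(p["img"]/255.)**0.5).astype(np.uint8)[140:230,190:320]
cv2.imwrite("pics/side25.png",cv2.resize(im,(780,540),interpolation=cv2.INTER_CUBIC))
E
```

```text
34.35 [ 17.19608913   1.61563331 194.45225178] 62.144938489871016 [0.05345416 0.38188246 1.07656586]
clip_bar [([14.5, -0.2, 72.5], 0.85)]
clip_foot [([21.7, 0.2, 33.2], 0.79)]
battery_nose []
battery_grip [([-213.0, -324.0, 36.4], 0.79), ([-28.8, 0.1, 49.0], 0.64)]
[337.66143324 150.66183761]
[428.48187116 150.42938786]
```

View pics/wrist25.png

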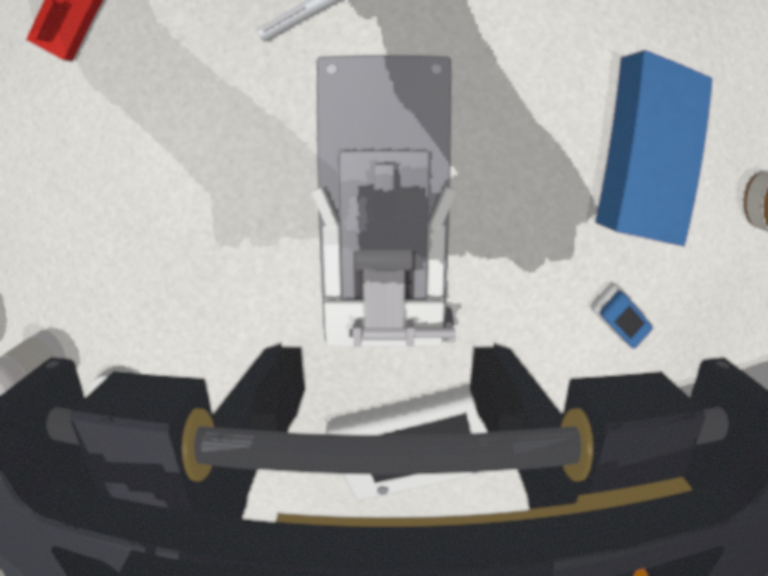

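View pics/side25.png

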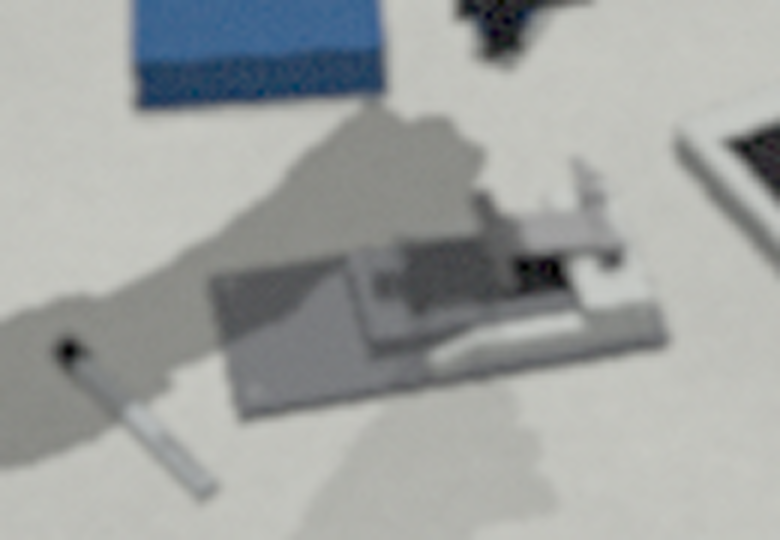

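```bash
python3 -c "
from plant import r
print(r.finish_job())"
```

```text
the job is handed in; nothing more can be done
None
```

The pack is in the dock, held under the closed clip, and I handed the job in at about 34.5 s of the 69 s allowed.

- **Clip up:** I swung the clip to its open stop, where it stayed open after I let go.
- **Pack in:** I laid the pack flat on the bed and slid it under the hood to the end stop. I pressed it home for about 0.6 s, with the wrist force reaching about 17 N, including a few newtons of sliding friction.
- **Clip down:** I held the bar all the way down until the foot rested on the pack, then released it.

**Last checks:**
- The pack's tail edge is within about 1 mm of where it should be with the nose at the stop.
- The clip bar is at z ≈ 72.5 mm, against about 73.4 mm expected with the foot on the pack.
- The gripper was clear and touching nothing.
- The kit box, oximeter and penlight looked unmoved. I did not measure the other bystanders again.

**What went wrong or disagreed:**
- **Missed grasp:** My first grasp at the clip bar closed on air and moved nothing. The real fingertips sit about 37 mm short of the reported TCP along the tool axis, so I measured that in the pictures and allowed for it from then on.
- **Dock angle:** The networks' dock points gave a yaw of about -10.4°, while the dock's corners in the wrist image gave -7.6°. I used -7.6°, and the pack went in with hardly any sideways force.

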